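# Rack washed tiles on the carrying stand and lock the keeper

## Robot

A 7-joint arm with a two-finger parallel gripper is mounted at the origin on the work surface. World frame = base frame: x ahead of the robot, y to its left, z up, the work surface at z = 0. Lengths are in m, angles in rad, forces in N, time in s.
With the tool pointing down it reaches from about 0.425 to 0.925 m from the base axis. Payload 6.8 kg.
Tool frame: the origin (TCP) lies midway between the tips of the shut fingers; the grasp point (between the pads) lies 19 mm behind it (r.hold_point_z is the distance from the TCP to the grasp point, in m); z points along the fingers, y is the line along which they close (so a half turn about z gives the same grasp; the last joint's range is limited). The gripper opens to 88 mm and grips with 3 to 60 N. Pads are 20 mm wide; open, the fingers measure 115 mm over their backs; the gripper's body (75 mm by 178 mm) begins 61 mm behind the grasp point.
Start: joints at [1.101, 0.477, 0.022, 1.555, -0.011, 1.109, -0.083], TCP at [0.239, -0.631, 0.223] pointing down, gripper open.
Joint ranges: [-2.96, 2.96], [-0.34, 2.1], [-1.41, 1.46], [0.24, 2.44], [-1.37, 4.51], [0.17, 1.92], [-2.96, 2.96]. Speed limits (rad/s): [2.39, 2.39, 3.14, 3.14, 3.14, 3.14, 3.14].

## Interface

Orientations are given as a unit quaternion [x, y, z, w].
In Python, from cell import r, eyes, job gives the robot as it stands. The module is installed in compiled form; this text tells all that it offers.
- The arm moves only by the tool play_rows, never from a script. Its argument "plan" is a list of rows, each an object of numbers: "claw": the closure, from 0 (fully open) to 1 (shut); "x", "y", "z": the shift along the tool's x, y, z in cm; "wx", "wy", "wz": the turn, a rotation vector about the tool's x, y, z in rad. A call has 1 to 8 rows; each row is the pose to reach, as a shift and turn from the pose commanded when the call began, along the tool's axes at that moment; what a row does not reach only later rows make up. A row lasts 1/12 s, in which the tool goes at most 41.7 mm and 7.16 degrees, less where a joint would pass 70% of its speed; a pose out of reach is approached as far as the arm can. A call with a gripper value outside its range is refused whole. The fingers move at their own pace and stop on an object; "newtons" is the grip in N (left out, the last holds). Time passes only in rows, so rows that repeat a pose let the fingers close. It gives the time, the measured TCP pose, the force, the opening and the grip force at its end, in the units of the state.
- r.get_obs(): the state, without advancing time (a new reading comes with each control period).
- eyes.grab_frame(name): name is "scene" or "side" or "wrist"; returns the picture (384x512x3 uint8, red, green, blue); there is no depth.
- eyes.calibration(name): a dict with "intrinsics" (3x3 intrinsics, pixels), "k1" (the pictures are not rectified: a ray, as slopes to the right and down, at radius r is drawn at 1 + k1 r^2 times it, then the intrinsics apply), "T" (4x4, takes a point from camera to world coordinates). Camera axes: x right, y up, looking along -z (the intrinsics and any distortion apply to the point x, -y, -z); pixel columns grow to the right and rows downward; lengths in m; the calibration is good to about 2 mm. A picture is of the moment at which its call begins: read the wrist's pose just before it. calibration takes no time and is no camera call; for the wrist camera it gives the pose at the moment of the call.
- job.hand_in(): hands the job in; it is judged then, once.
The state is a dict: "clock": time; "joints": joint angles; "joint_vel": joint speeds; "joint_torque": joint torques, N m; "eef_pos": TCP position; "tcp_rot": TCP orientation; "ft_force": force on the tool from outside, world axes, zero at the start; "torque": the same for the moment, N m; "finger_gap": finger opening in m; "grasp_force": force on a finger pad.
Only numpy, scipy, OpenCV 4.12 (cv2) and the standard library are available. Lean on these libraries where they do the work, as an engineer would, in place of code of your own. Each camera call takes 0.05 s, during which the arm holds its last target. There are 200 camera calls.

## Task

Squeeze the two tabs on the keeper's head and swing its bar fully open to the stop, letting the tabs spring out so that it locks, then stack all the clay tiles on the middle of the stand, squarely one above the other and in line with the deck, with two spacer sticks laid across between each tile and the next, one towards each end, so that every tile lies level and clear of the one below. Then squeeze the tabs again and swing the bar back over the stack until it is fully closed and the tabs have sprung out; leave the other things on the table where they are.

Things in the scene. Friction and masses are not known exactly. Their poses are not given: they have to be found in the camera images.
- stand_deck (a point): centre of the deck of the fixed carrying stand, on the deck surface 30 mm above the table, z up. The deck is the tops of two bearers along x at y = +-50 mm (22 mm wide, 64 long, 18 high, on a base board). Tiles lie on it with their length along this frame's y. The keeper's post stands at x +100, y -110 mm
- keeper (a joint): angle (rad) of the keeper, an aluminium bar 190 x 22 mm swinging level on the stand's post: 0 = closed, over the deck's middle; 1.2 = open at its end stop, turned clockwise (from above), clear of the deck. Its underside is 122 mm above the table. With the tabs out it is locked within 0.08 rad of either end; with both squeezed it turns freely (under 0.1 N m)
- keeper_grip (a point): point on the keeper's axis half-way between its two upright black tabs, 152 mm above the table. x points along the bar, y from tab b to tab a. Each tab is 32 mm wide (along x), 6 thick, stands from 135 to 171 mm above the table; outer faces 58 mm apart when out, 40 when squeezed; a boss 20 mm across between them reaches 156 mm
- keeper_tip (a point): point in the middle of the bar near its free end, 180 mm from the turning axis, 127 mm above the table
- tab_a (a joint): travel of tab a towards the axis, m: 0 = out (locking), 0.009 = fully squeezed; spring, about 3 N to start and 9 N at the end; squeezed past 0.006 it is free of the catch
- tab_b (a joint): the same for tab b, on the other side of the axis
- tile_a_center (a point): centre of a fired clay tile, a plank 150 mm long (its y), 56 mm wide (x), 16 mm thick (z), 270 g give or take a third; two or three tiles are present, all alike, lying flat on the table (on a paper sheet)
- tile_b_center (a point): centre of a fired clay tile, a plank 150 mm long (its y), 56 mm wide (x), 16 mm thick (z), 270 g give or take a third; two or three tiles are present, all alike, lying flat on the table (on a paper sheet)
- tile_c_center (a point): centre of a fired clay tile, a plank 150 mm long (its y), 56 mm wide (x), 16 mm thick (z), 270 g give or take a third; two or three tiles are present, all alike, lying flat on the table (on a paper sheet)
- stick_a_center (a point): centre of a spacer stick, wood, 90 mm long (its y), 16 mm square, 18 g; four, all alike, lying flat on the table (on the other sheet)
- stick_b_center (a point): centre of a spacer stick, wood, 90 mm long (its y), 16 mm square, 18 g; four, all alike, lying flat on the table (on the other sheet)
- stick_c_center (a point): centre of a spacer stick, wood, 90 mm long (its y), 16 mm square, 18 g; four, all alike, lying flat on the table (on the other sheet)
- stick_d_center (a point): centre of a spacer stick, wood, 90 mm long (its y), 16 mm square, 18 g; four, all alike, lying flat on the table (on the other sheet)
- glaze_jar: small clear glass jar, 40 mm across, 50 mm tall; a bystander, origin at the centre of its underside
- model_tool: thin flat dark wooden modelling tool, 145 mm long, 9 mm thick, between the sticks; a bystander, origin at the centre of its underside
- bowl: white bowl, 100 mm across; a bystander, origin at the centre of its underside
- slip_jar: blue jar, 64 mm across, 90 mm tall; a bystander, origin at the centre of its underside
- mug: terracotta mug, 76 mm across, 85 mm tall; a bystander, origin at the centre of its underside
- rib: flat pale wooden rib, 50 x 90 x 10 mm; a bystander, origin at the centre of its underside
Not all that is in view belongs to the job. Leave any turquoise look-alike of the part that bears tile_c_center alone. Leave any green or pink look-alike of the part that bears stick_c_center alone.

How it is judged:
By the outcome, as a careful person would: the job done as asked, in the order asked, and still so for the second after the job is handed in, with the robot touching nothing.
Of tile_a, tile_b, tile_c only 2 to 3 are there at a start; the rules pass over those that are not, and their reading is None.
At some moment in a run one of stick_a, stick_b, stick_c, stick_d may be knocked a few centimetres aside while the robot is not near it.
Once in a run the grip may slacken for a moment while it holds something.
It also fails if it takes over 210 s, if anything falls off the work surface, if the arm or the gripper's body presses on something with over 40 N, if the wrist force passes 120 N, or if a joint passes its speed limit or range.

## Working session

There is one attempt and no reset: what is moved stays moved. The work goes in short steps, Python scripts to look and compute and a tool call to move; the robot and the scene stay as the last step left them, time stands still between calls to the robot, and variables do not carry over. Pictures are saved under pics/ and viewed, at most 16 in all, crops included, and the job is handed in when it is done.

Besides the shell and the picture viewer there is one more tool, called after ">>>" as name([rows], argument=value, ...), one row to a line, values as JSON. play_rows: Moves the arm, as the interface text tells. Its arguments: {"type":"object","properties":{"plan":{"type":"array"},"newtons":{"type":"number"}},"required":["plan"]}

```bash
mkdir -p pics; cat > h.py <<'E'
import numpy as np, cv2
from scipy.spatial.transform import Rotation as R
from cell import r, eyes, job
def grab(n,f):
    c=eyes.calibration(n); im=eyes.grab_frame(n); cv2.imwrite(f'pics/{f}.png',cv2.cvtColor(im,cv2.COLOR_RGB2BGR)); np.savez(f'pics/{f}.npz',T=c['T'],K=c['intrinsics'],k1=c['k1']); return im
def cal(f): return np.load(f'pics/{f}.npz')
def ray(c,uv):
    K=c['K']; d=np.array([(uv[0]-K[0,2])/K[0,0],(uv[1]-K[1,2])/K[1,1]]); u=d.copy(); k=float(c['k1'])
    for _ in range(20): u=d/(1+k*(u@u))
    T=c['T']; return T[:3,3], T[:3,:3]@np.array([u[0],-u[1],-1])
def onz(c,uv,z):
    o,d=ray(c,uv); return o+d*(z-o[2])/d[2]
def proj(c,p):
    T=c['T']; q=T[:3,:3].T@(np.array(p)-T[:3,3]); u=np.array([q[0],-q[1]])/-q[2]; u=u*(1+float(c['k1'])*(u@u)); K=c['K']
    return np.array([K[0,0]*u[0]+K[0,2],K[1,1]*u[1]+K[1,2]])
def tool():
    o=r.get_obs(); return np.array(o['eef_pos']),R.from_quat(o['tcp_rot'])
E
python3 - <<'E'
from h import *
for n in ['scene','side','wrist']:
    grab(n,n+'0'); c=cal(n+'0'); print(n,c['T'].round(3).tolist(),c['K'].round(1).tolist(),c['k1'])
o=r.get_obs();print({k:np.round(v,3).tolist() for k,v in o.items()},r.hold_point_z)
a=[cv2.imread(f'pics/{n}0.png') for n in ['scene','side']]
cv2.imwrite('pics/s0b.png',cv2.resize(a[0],(800,600)));cv2.imwrite('pics/s1b.png',cv2.resize(a[1],(800,600)))
E
```

```text
scene [[0.685, -0.626, 0.373, 0.942], [0.729, 0.581, -0.363, -0.409], [0.011, 0.52, 0.854, 1.08], [0.0, 0.0, 0.0, 1.0]] [[346.5, 0.0, 254.4], [0.0, 346.5, 190.5], [0.0, 0.0, 1.0]] -0.04260292041304213
side [[0.776, 0.438, -0.454, -0.18], [-0.63, 0.522, -0.575, -0.902], [-0.015, 0.732, 0.681, 1.163], [0.0, 0.0, 0.0, 1.0]] [[409.0, 0.0, 261.8], [0.0, 409.0, 193.7], [0.0, 0.0, 1.0]] 0.032390463867073636
wrist [[0.354, 0.904, 0.241, 0.304], [-0.935, 0.343, 0.09, -0.607], [-0.001, -0.257, 0.966, 0.384], [0.0, 0.0, 0.0, 1.0]] [[298.6, 0.0, 251.5], [0.0, 298.6, 184.6], [0.0, 0.0, 1.0]] -0.0045252774821427765
{'clock': 0.15, 'joints': [1.101, 0.478, 0.022, 1.556, -0.011, 1.109, -0.083], 'joint_vel': [-0.002, 0.0, -0.001, -0.003, 0.001, 0.0, 0.001], 'joint_torque': [0.003, -58.329, 1.537, -27.287, -0.054, 0.014, 0.0], 'eef_pos': [0.239, -0.631, 0.222], 'tcp_rot': [0.984, 0.18, -0.0, -0.001], 'ft_force': [-0.609, -0.006, -0.917], 'torque': [0.008, -0.005, 0.001], 'grasp_force': 0.0, 'finger_gap': 0.088} 0.0187
```

View pics/s0b.png

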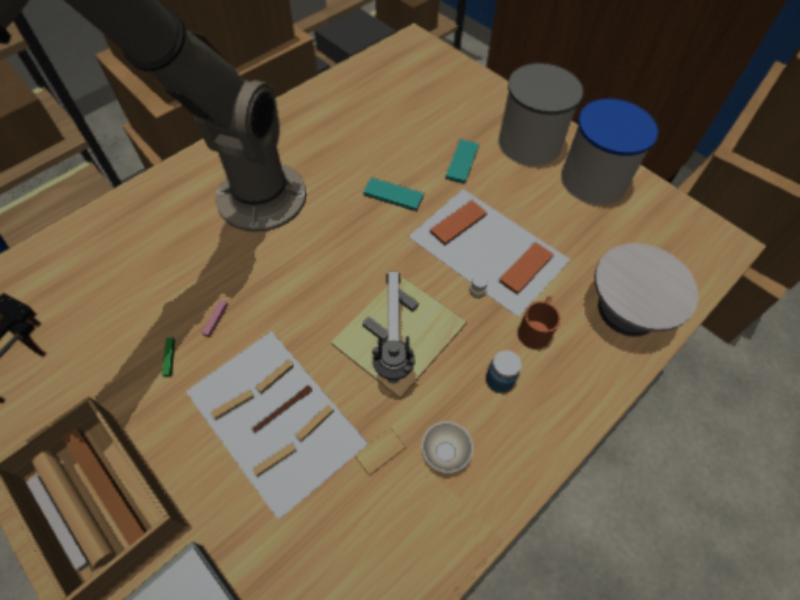

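View pics/s1b.png

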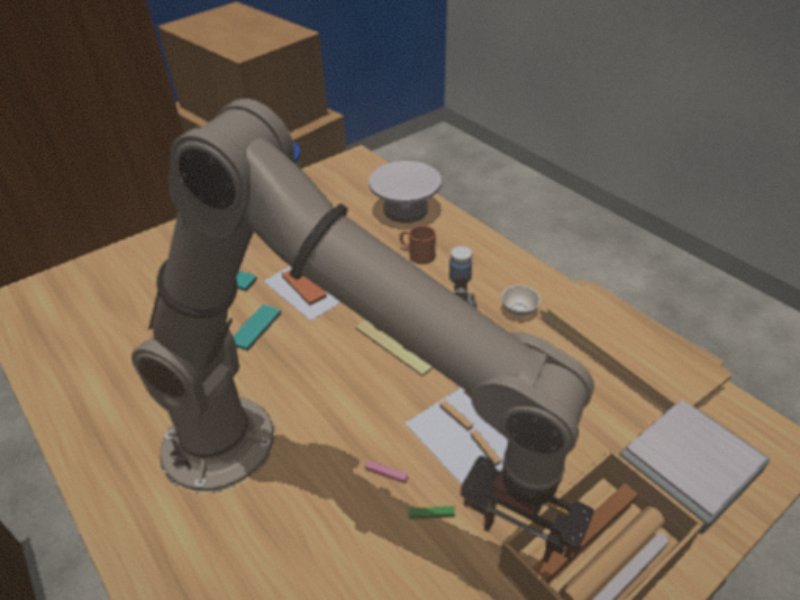

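Scene (800x600): orange tiles on the sheet at (459,222) and (526,267); stand at (400,335) with its bar running (393,275)→(394,355) to the head; tan sticks at (232,404), (275,376), (315,422), (274,459). Two tiles only, so two sticks are needed.

```bash
cat >> h.py <<'E'
def blobs(f,lo,hi,zt,amin=60,show=True):
    im=cv2.imread(f'pics/{f}.png'); m=cv2.inRange(cv2.cvtColor(im,cv2.COLOR_BGR2HSV),lo,hi); m=cv2.morphologyEx(m,cv2.MORPH_OPEN,np.ones((2,2)))
    c=cal(f); out=[]
    for k in cv2.findContours(m,cv2.RETR_EXTERNAL,cv2.CHAIN_APPROX_NONE)[0]:
        if cv2.contourArea(k)<amin: continue
        P=np.array([onz(c,p,zt)[:2] for p in k[:,0].astype(float)])
        (x,y),(w,h),a=cv2.minAreaRect((P*1000).astype(np.float32))
        if w>h: a+=90   # a: direction of short side -> long dir = a+90
        M=cv2.moments(k); o=(round(M['m10']/M['m00']),round(M['m01']/M['m00']))
        b=(x,y,max(w,h),min(w,h),(a+90)%180); out.append(b)
        if show: print(o,np.round(b,1),im[o[1],o[0]])
    return out
E
python3 - <<'E'
from h import *
im=cv2.imread('pics/scene0.png');hs=cv2.cvtColor(im,cv2.COLOR_BGR2HSV)
for n,(u,v) in dict(t1=(459,222),t2=(526,267),s1=(232,404),s2=(275,376),s3=(315,422),s4=(274,459),sheet=(350,440),table=(300,300),base=(430,320),bar=(393,310),bearer=(376,328),bearer2=(407,299)).items():
    print(n,hs[int(v*.64),int(u*.64)],onz(cal('scene0'),(u*.64,v*.64),{'t':.016,'s':.016}.get(n[0],.0 if n[:2] in('sh','ta') else .03))[:2].round(3))
print('orange');blobs('scene0',(3,120,100),(12,255,255),.016)
print('tan');blobs('scene0',(10,60,60),(22,190,255),.016,60) if 0 else None
E
```

```text
t1 [  9 157 145] [0.42 0.31]
t2 [  9 156 147] [0.624 0.328]
s1 [ 19 108 149] [ 0.433 -0.382]
s2 [ 19 109 148] [ 0.443 -0.28 ]
s3 [ 19 108 149] [ 0.579 -0.281]
s4 [ 19 109 148] [ 0.583 -0.386]
sheet [ 98   7 156] [ 0.655 -0.253]
table [ 16 118 145] [ 0.33  -0.125]
base [ 32  74 156] [0.575 0.05 ]
bar [100   5 157] [0.501 0.008]
bearer [30  8 91] [ 0.509 -0.051]
bearer2 [30 11 91] [0.501 0.051]
orange
(338, 172) [629.5 329.9 145.3  51.3  93.7] [ 57  84 146]
(294, 142) [421.4 310.7 145.2  52.1  88.1] [ 57  84 146]
tan
```

```bash
cat >> h.py <<'E'
def go(p,yaw):
    """shift (cm) and turn to bring TCP to p, tool down, tool x at yaw deg"""
    t,q=tool(); a=np.radians(yaw); Rt=R.from_matrix(np.array([[np.cos(a),np.sin(a),0],[np.sin(a),-np.cos(a),0],[0,0,-1]]))
    d=q.inv().apply(np.array(p)-t)*100; w=(q.inv()*Rt).as_rotvec()
    print('shift cm',d.round(2),'turn',w.round(4),'rows',round(max(np.linalg.norm(d)/4.17,np.linalg.norm(w)/.125),1)); return d,w
E
python3 - <<'E'
from h import *
c=cal('scene0')
go((.57,-.11,.36),132)
im=cv2.imread('pics/scene0.png');hs=cv2.cvtColor(im,cv2.COLOR_BGR2HSV)
print('base');blobs('scene0',(26,50,60),(38,120,255),.012,400)
print('head',onz(c,(394*.64,345*.64),.156)[:2],'tip',onz(c,(393*.64,275*.64),.132)[:2])
g=cv2.inRange(hs,(17,80,60),(21,255,255))
print('stick');blobs('scene0',(17,90,120),(21,130,255),.016,60)
E
```

```text
shift cm [ 49.42 -37.01 -13.77] turn [-1.100e-03 -1.200e-03 -1.942e+00] rows 15.5
base
(233, 215) [515.  -42.2 181.8 127.1  97.1] [118 156 153]
(272, 209) [575.6  46.5 239.4 116.8 139.9] [112 155 154]
head [ 0.61107594 -0.09327303] tip [0.48131683 0.02507166]
stick
(74, 339) [ 482.  -678.2  118.1   22.7  173.9] [ 84 122 144]
(19, 354) [ 3.940e+02 -8.220e+02  2.728e+02  3.790e+01  6.000e-01] [ 79 116 138]
(47, 326) [ 3.903e+02 -7.248e+02  2.510e+02  1.680e+01  1.000e-01] [ 81 119 142]
(176, 295) [ 585.4 -386.5   83.7   12.4   82.7] [ 71 102 121]
(88, 311) [ 426.4 -610.4  228.1   40.1  176.8] [ 82 120 145]
(131, 316) [ 533.9 -594.3  297.1  239.1   88.2] [ 81 118 146]
(202, 271) [ 580.9 -282.2   85.4   11.8   95.1] [ 76 111 129]
(149, 259) [ 435.6 -382.3   83.4   12.    81.2] [ 78 113 134]
(105, 272) [ 380.5 -507.6  133.1   77.    88.9] [ 88 128 148]
(176, 241) [ 444.  -280.    82.7   12.7   92.8] [ 79 116 135]
(242, 286) [ 703.1 -181.9  785.6   78.2   90.2] [ 93 136 150]
(287, 185) [541.7 147.  190.5  93.2   4.9] [ 93 135 151]
(322, 292) [ 876.8  137.4 1379.7  252.6   89.5] [ 85 124 148]
(179, 190) [ 289.  -148.7  783.1   77.9   90. ] [ 90 131 150]
(222, 208) [487.4  30.1 657.  304.2  90.8] [103 144 152]
(64, 210) [  74.3 -442.7  700.3  303.7   90.5] [ 85 123 147]
(428, 143) [792.5 707.6 242.9  67.   88.8] [ 85 123 147]
(28, 132) [-355.7 -449.6  209.2   35.9   92.6] [ 72 101 122]
(391, 150) [704.2 552.3 548.9  75.3  89.9] [ 85 124 148]
(74, 151) [-128.1 -318.2  604.9   77.5   90.1] [ 81 119 147]
(341, 129) [480.6 533.7 314.8 258.6   7.8] [ 80 117 147]
(64, 135) [-228.  -310.8  617.3   96.4   89.6] [ 79 115 145]
(313, 94) [293.9 571.  179.7  57.4 121. ] [ 84 122 148]
(246, 99) [ 117.8  314.9 1021.8  400.1   89. ] [ 83 121 150]
(229, 60) [-129.3  478.3  693.5   79.1   90. ] [ 83 120 147]
(223, 45) [-227.3  521.1  611.    92.4   89.8] [ 80 116 146]
```

>>> play_rows([
  {"x":6,"y":-5,"z":-14,"wz":-0.12},
  {"x":12,"y":-9,"z":-14,"wz":-0.24},
  {"x":18,"y":-14,"z":-14,"wz":-0.36},
  {"x":24,"y":-18,"z":-14,"wz":-0.48},
  {"x":30,"y":-23,"z":-14,"wz":-0.6},
  {"x":36,"y":-28,"z":-14,"wz":-0.72},
  {"x":43,"y":-33,"z":-14,"wz":-0.84},
  {"x":49.4,"y":-37,"z":-13.8,"wz":-0.96},
])

```text
invalid input at $.plan[0]: expected keys claw, x, y, z, wx, wy, wz
```

>>> play_rows([
  {"wz":-0.12},
  {"wz":-0.24},
  {"wz":-0.36},
  {"wz":-0.48},
  {"wz":-0.6},
  {"wz":-0.72},
  {"wz":-0.84},
  {"wz":-0.96},
])

```text
invalid input at $.plan[0]: expected keys claw, x, y, z, wx, wy, wz
```

```bash
python3 - <<'E'
from h import *
print(tool()[0],tool()[1].as_matrix().round(3).tolist(),np.round(r.get_obs()['joints'],3))
grab('wrist','w1')
cv2.imwrite('pics/w1b.png',cv2.resize(cv2.imread('pics/w1.png'),(800,600)))
E
```

```text
[ 0.23874602 -0.6308922   0.22191862] [[0.935, 0.354, -0.001], [0.354, -0.935, 0.001], [-0.0, -0.001, -1.0]] [ 1.101  0.478  0.022  1.556 -0.011  1.109 -0.083]
```

View pics/w1b.png

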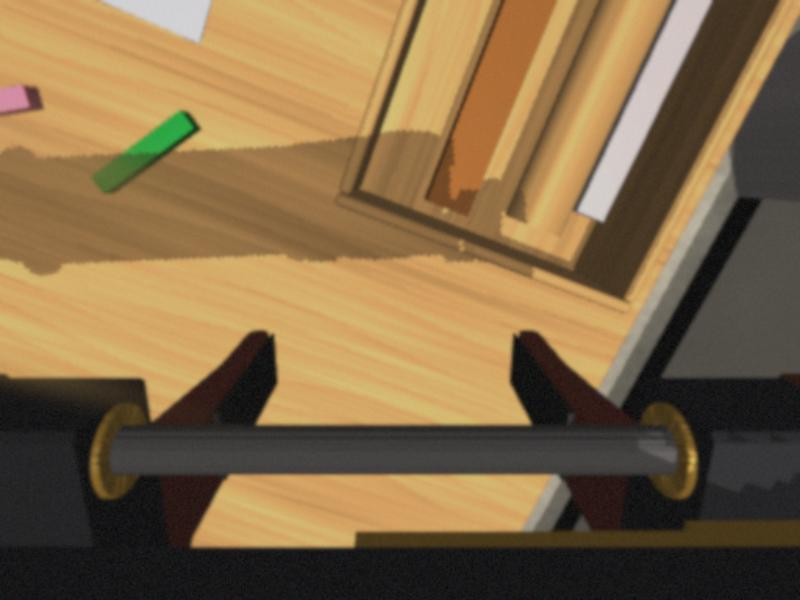

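The wrist view is the start pose (rows need all keys); fingertips at about (270,340) and (520,340), image up is tool +x.

>>> play_rows([
  {"claw":0,"x":6,"y":-5,"z":-14,"wx":0,"wy":0,"wz":-0.12},
  {"claw":0,"x":12,"y":-9,"z":-14,"wx":0,"wy":0,"wz":-0.24},
  {"claw":0,"x":18,"y":-14,"z":-14,"wx":0,"wy":0,"wz":-0.36},
  {"claw":0,"x":24,"y":-18,"z":-14,"wx":0,"wy":0,"wz":-0.48},
  {"claw":0,"x":30,"y":-23,"z":-14,"wx":0,"wy":0,"wz":-0.6},
  {"claw":0,"x":36,"y":-28,"z":-14,"wx":0,"wy":0,"wz":-0.72},
  {"claw":0,"x":43,"y":-33,"z":-14,"wx":0,"wy":0,"wz":-0.84},
  {"claw":0,"x":49.4,"y":-37,"z":-13.8,"wx":0,"wy":0,"wz":-0.96},
])

```text
clock: 0.87
eef_pos: [0.3959, -0.3783, 0.336]
tcp_rot: [0.788, 0.616, -0.0, 0.001]
ft_force: [1.2, -0.1, 0.0]
finger_gap: 0.088
grasp_force: 0.0
```

>>> play_rows([
  {"claw":0,"x":0,"y":0,"z":0,"wx":0,"wy":0,"wz":-0.12},
  {"claw":0,"x":0,"y":0,"z":0,"wx":0,"wy":0,"wz":-0.24},
  {"claw":0,"x":0,"y":0,"z":0,"wx":0,"wy":0,"wz":-0.36},
  {"claw":0,"x":0,"y":0,"z":0,"wx":0,"wy":0,"wz":-0.48},
  {"claw":0,"x":0,"y":0,"z":0,"wx":0,"wy":0,"wz":-0.6},
  {"claw":0,"x":0,"y":0,"z":0,"wx":0,"wy":0,"wz":-0.72},
  {"claw":0,"x":0,"y":0,"z":0,"wx":0,"wy":0,"wz":-0.84},
  {"claw":0,"x":0,"y":0,"z":0,"wx":0,"wy":0,"wz":-0.96},
])

```text
clock: 1.53
eef_pos: [0.3951, -0.3799, 0.3352]
tcp_rot: [0.414, 0.91, 0.0, -0.0]
ft_force: [-0.3, 0.1, -1.1]
finger_gap: 0.0879
grasp_force: 0.0
```

```bash
python3 - <<'E'
from h import *
print(tool()[0],tool()[1].as_matrix().round(3).tolist(),np.round(r.get_obs()['joints'],3))
grab('wrist','w1')
cv2.imwrite('pics/w1b.png',cv2.resize(cv2.imread('pics/w1.png'),(800,600)))
E
```

```text
[ 0.39513965 -0.3799337   0.33515946] [[-0.657, 0.754, -0.0], [0.754, 0.657, 0.0], [0.0, -0.0, -1.0]] [ 0.975  0.204 -0.38   1.692  0.079  1.26   1.295]
```

View pics/w1b.png

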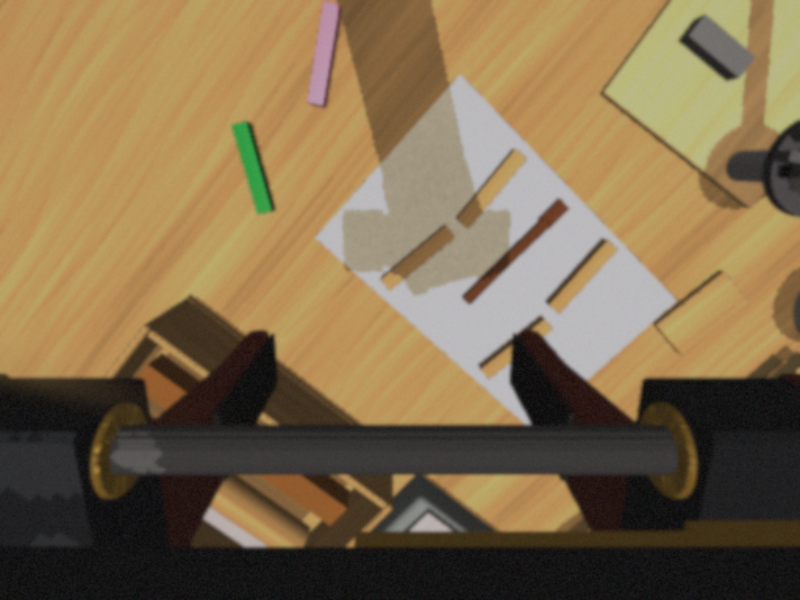

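Wrist view shows the four sticks at (510,190), (420,258), (580,275), (515,345) and the stand's corner top right; the arm is speed-limited, so I move on to over the head.

>>> play_rows([
  {"claw":0,"x":0.8,"y":4,"z":-1,"wx":0,"wy":0,"wz":0},
  {"claw":0,"x":1.6,"y":8,"z":-1,"wx":0,"wy":0,"wz":0},
  {"claw":0,"x":2.4,"y":12,"z":-2,"wx":0,"wy":0,"wz":0},
  {"claw":0,"x":3.2,"y":16,"z":-2,"wx":0,"wy":0,"wz":0},
  {"claw":0,"x":4,"y":20,"z":-2,"wx":0,"wy":0,"wz":0},
  {"claw":0,"x":4.8,"y":24,"z":-2,"wx":0,"wy":0,"wz":0},
  {"claw":0,"x":5.4,"y":29,"z":-2,"wx":0,"wy":0,"wz":0},
  {"claw":0,"x":6,"y":34,"z":-2,"wx":0,"wy":0,"wz":0},
])

```text
clock: 2.25
eef_pos: [0.6029, -0.1239, 0.3555]
tcp_rot: [0.418, 0.908, -0.0, 0.0]
ft_force: [0.9, 0.2, 0.2]
finger_gap: 0.0879
grasp_force: 0.0
```

>>> play_rows([
  {"claw":0,"x":0,"y":0,"z":0,"wx":0,"wy":0,"wz":0},
  {"claw":0,"x":0,"y":0,"z":0,"wx":0,"wy":0,"wz":0},
])

```text
clock: 2.42
eef_pos: [0.603, -0.1223, 0.3547]
tcp_rot: [0.415, 0.91, 0.001, -0.001]
ft_force: [-0.4, -1.0, -0.1]
finger_gap: 0.0878
grasp_force: 0.0
```

```bash
python3 - <<'E'
from h import *
print(tool()[0],tool()[1].as_matrix().round(3).tolist(),np.round(r.get_obs()['joints'],3))
grab('wrist','w2')
cv2.imwrite('pics/w2b.png',cv2.resize(cv2.imread('pics/w2.png'),(800,600)))
E
```

```text
[ 0.60302474 -0.12234495  0.35468968] [[-0.655, 0.756, -0.001], [0.756, 0.655, 0.002], [0.002, 0.001, -1.0]] [ 0.511  0.339 -0.548  1.5    0.177  1.353  0.664]
```

View pics/w2b.png

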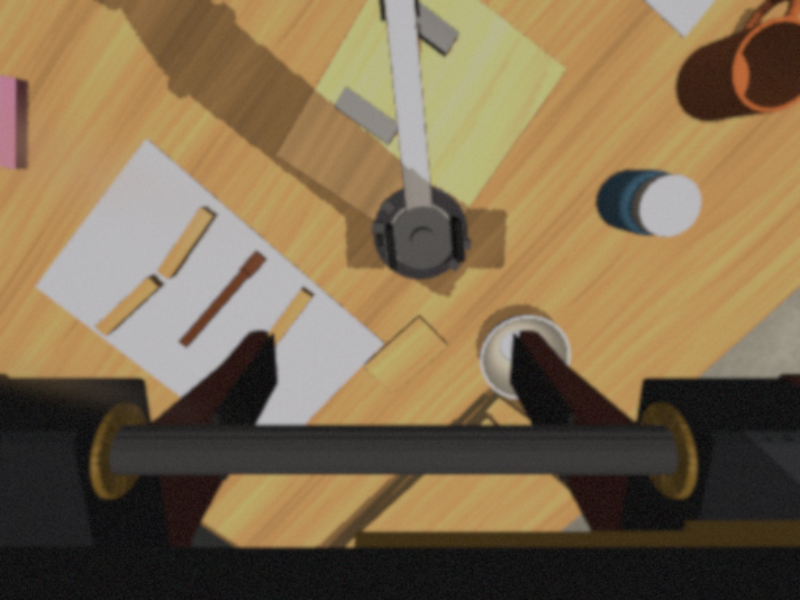

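The head's boss is at (422,237), tabs at (392,240) and (458,235); the bar runs up to (400,5); bearers at (367,115) and (437,28).

```bash
python3 - <<'E'
from h import *
c=cal('w2'); s=1.5625; f=lambda u,v,z: onz(c,(u/s,v/s),z)[:2]
ax=f(422,237,.156); ta=f(392,222,.171),f(390,262,.171); tb=f(458,215,.171),f(460,258,.171)
print('axis',ax,'tabs',f(392,240,.165),f(459,236,.165))
b0=(f(405,190,.132)+f(432,190,.132))/2; b1=(f(386,15,.132)+f(417,15,.132))/2
d=b1-b0; print('bar',b0,b1,'dir',np.degrees(np.arctan2(d[1],d[0])), 'from axis',np.degrees(np.arctan2(*(b1-ax)[::-1])))
cs=cal('scene0'); g=lambda u,v,z:onz(cs,(u/s,v/s),z)[:2]
print('scene axis',g(394,352,.156),'tip',g(393,272,.132))
for n,p in dict(bl=(349,88),br=(397,120),bd=(383,143),ba=(334,110)).items(): print(n,f(*p,.03))
print('base right',f(565,70,.012)); print('edge dirs',f(500,0,.012)-f(565,70,.012), f(475,205,.012)-f(565,70,.012))
a=np.radians(np.degrees(np.arctan2(*(b1-ax)[::-1]))-132.27); Rm=np.array([[np.cos(a),-np.sin(a)],[np.sin(a),np.cos(a)]])
print('yaw',np.degrees(a),'deck',ax-Rm@[.1,-.11])
im=cv2.imread('pics/w2.png'); cv2.imwrite('pics/w2c.png',cv2.resize(im[:190,190:380],(760,760//1),interpolation=cv2.INTER_CUBIC)[:600])
E
```

```text
axis [ 0.60992532 -0.09598481] tabs [ 0.59291342 -0.11195961] [ 0.62928636 -0.07640205]
bar [ 0.58583975 -0.07110413] [0.49189946 0.01539966] dir 137.35994989149512 from axis 136.6582416242053
scene axis [ 0.62180176 -0.10327975] tip [0.47574683 0.03025749]
bl [ 0.47805054 -0.0431599 ]
br [ 0.53248625 -0.03480003]
bd [ 0.53617284 -0.06030059]
ba [ 0.47971571 -0.06826641]
base right [0.62718726 0.11192029]
edge dirs [-0.09243409  0.0020859 ] [ 0.02378992 -0.15554642]
yaw 4.388241624205278 deck [0.50180189 0.00604129]
```

View pics/w2c.png

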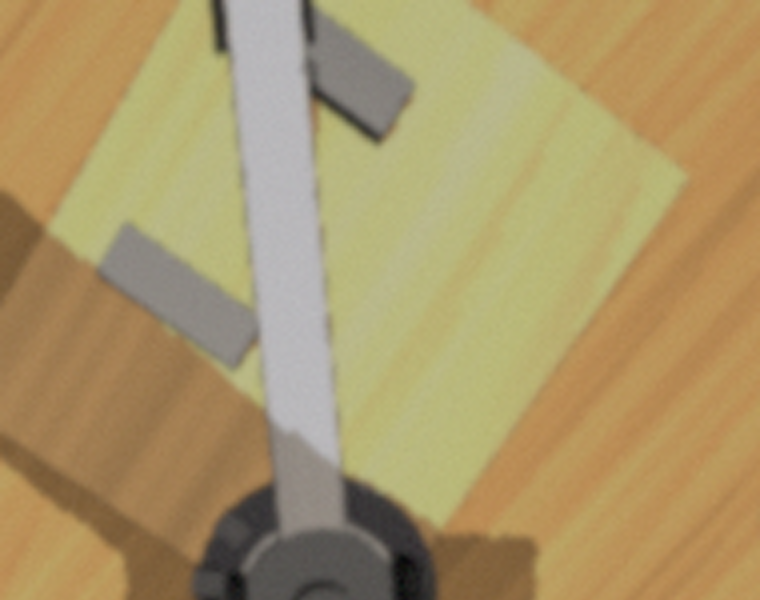

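Clear view: bar from the head to top (250,0), bearers at (180,295) and (360,75). Good enough to grip the head.

```bash
python3 - <<'E'
from h import *
go((.6103,-.0955,.21),136)
go((.6103,-.0955,.143),136)
E
```

```text
shift cm [ 1.68  2.54 14.48] turn [-0.0006 -0.0008 -0.092 ] rows 3.5
shift cm [ 1.68  2.54 21.18] turn [-0.0006 -0.0008 -0.092 ] rows 5.1
```

>>> play_rows([
  {"claw":0,"x":0.8,"y":1.2,"z":4,"wx":0,"wy":0,"wz":-0.05},
  {"claw":0,"x":1.7,"y":2.5,"z":8,"wx":0,"wy":0,"wz":-0.092},
  {"claw":0,"x":1.7,"y":2.5,"z":11,"wx":0,"wy":0,"wz":-0.092},
  {"claw":0,"x":1.7,"y":2.5,"z":13,"wx":0,"wy":0,"wz":-0.092},
  {"claw":0,"x":1.7,"y":2.5,"z":13,"wx":0,"wy":0,"wz":-0.092},
])

```text
clock: 2.88
eef_pos: [0.6061, -0.0986, 0.2204]
tcp_rot: [0.376, 0.927, -0.002, -0.004]
ft_force: [-0.7, -0.3, 0.1]
finger_gap: 0.0877
grasp_force: 0.0
```

```bash
python3 - <<'E'
from h import *
grab('wrist','w3'); cv2.imwrite('pics/w3b.png',cv2.resize(cv2.imread('pics/w3.png'),(800,600)))
c=cal('w3'); t,q=tool(); print(t)
for y in (-.029,.029): print(proj(c,np.array([.6103,-.0955,.171])+q.apply([0,y,0]))*1.5625)
E
```

```text
[ 0.6077755  -0.09851895  0.22337901]
[344.3427783  318.27712429]
[465.87263462 318.3669431 ]
```

View pics/w3b.png

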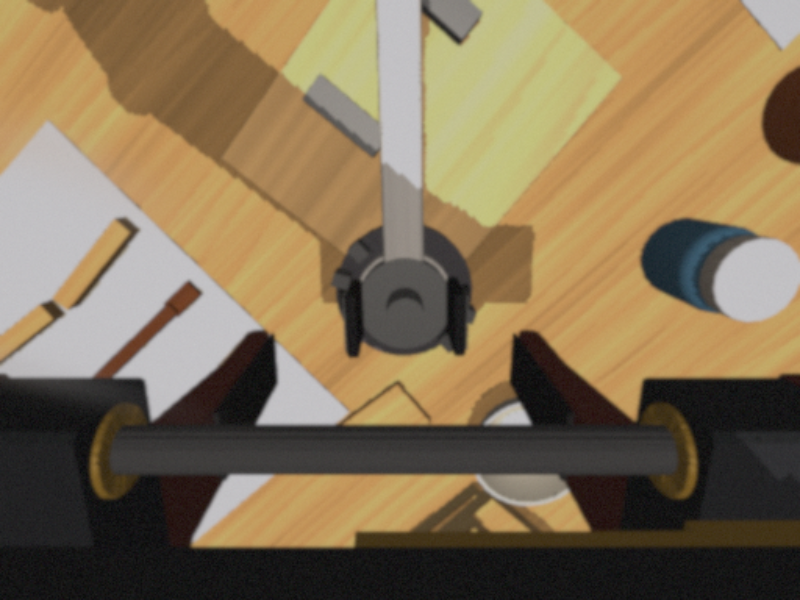

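Tabs appear at (353,315) and (458,315), just as predicted from the axis estimate and square to the fingers. Descend and squeeze.

```bash
python3 - <<'E'
from h import *
go((.6103,-.0955,.143),136)
E
```

```text
shift cm [0.   0.42 8.04] turn [-0.0037 -0.0031 -0.0036] rows 1.9
```

>>> play_rows([
  {"claw":0,"x":0,"y":0.4,"z":2,"wx":0,"wy":0,"wz":0},
  {"claw":0,"x":0,"y":0.4,"z":4,"wx":0,"wy":0,"wz":0},
  {"claw":0,"x":0,"y":0.4,"z":6,"wx":0,"wy":0,"wz":0},
  {"claw":0,"x":0,"y":0.4,"z":7.5,"wx":0,"wy":0,"wz":0},
  {"claw":0,"x":0,"y":0.4,"z":8,"wx":0,"wy":0,"wz":0},
  {"claw":0,"x":0,"y":0.4,"z":8,"wx":0,"wy":0,"wz":0},
])

```text
clock: 3.43
eef_pos: [0.6128, -0.0947, 0.1459]
tcp_rot: [0.376, 0.927, -0.0, 0.0]
ft_force: [-0.4, -0.2, 0.0]
finger_gap: 0.088
grasp_force: 0.0
```

>>> play_rows([
  {"claw":1,"x":0,"y":0,"z":0,"wx":0,"wy":0,"wz":0},
  {"claw":1,"x":0,"y":0,"z":0,"wx":0,"wy":0,"wz":0},
  {"claw":1,"x":0,"y":0,"z":0,"wx":0,"wy":0,"wz":0},
  {"claw":1,"x":0,"y":0,"z":0,"wx":0,"wy":0,"wz":0},
  {"claw":1,"x":0,"y":0,"z":0,"wx":0,"wy":0,"wz":0},
  {"claw":1,"x":0,"y":0,"z":0,"wx":0,"wy":0,"wz":0},
  {"claw":1,"x":0,"y":0,"z":0,"wx":0,"wy":0,"wz":0},
  {"claw":1,"x":0,"y":0,"z":0,"wx":0,"wy":0,"wz":0},
], newtons=25)

```text
clock: 4.1
eef_pos: [0.6113, -0.0958, 0.146]
tcp_rot: [0.375, 0.927, -0.002, -0.001]
ft_force: [-7.9, -3.6, 20.1]
finger_gap: 0.0386
grasp_force: 25.1
```

>>> play_rows([
  {"claw":1,"x":0,"y":0,"z":-0.3,"wx":0,"wy":0,"wz":0},
  {"claw":1,"x":0,"y":0,"z":-0.3,"wx":0,"wy":0,"wz":0},
  {"claw":1,"x":0,"y":0,"z":-0.3,"wx":0,"wy":0,"wz":0},
])

```text
clock: 4.35
eef_pos: [0.6111, -0.0956, 0.1464]
tcp_rot: [0.375, 0.927, -0.002, -0.001]
ft_force: [0.1, -5.1, -8.1]
finger_gap: 0.0382
grasp_force: 24.8
```

>>> play_rows([
  {"claw":1,"x":0,"y":0,"z":0.05,"wx":0,"wy":0,"wz":0.09},
  {"claw":1,"x":0,"y":0,"z":0.05,"wx":0,"wy":0,"wz":0.18},
  {"claw":1,"x":0,"y":0,"z":0.05,"wx":0,"wy":0,"wz":0.27},
  {"claw":1,"x":0,"y":0,"z":0.05,"wx":0,"wy":0,"wz":0.36},
  {"claw":1,"x":0,"y":0,"z":0.05,"wx":0,"wy":0,"wz":0.45},
  {"claw":1,"x":0,"y":0,"z":0.05,"wx":0,"wy":0,"wz":0.54},
  {"claw":1,"x":0,"y":0,"z":0.05,"wx":0,"wy":0,"wz":0.62},
  {"claw":1,"x":0,"y":0,"z":0.05,"wx":0,"wy":0,"wz":0.7},
])

```text
clock: 5.02
eef_pos: [0.6129, -0.0947, 0.1464]
tcp_rot: [0.671, 0.741, -0.0, 0.0]
ft_force: [4.4, -3.8, -9.9]
finger_gap: 0.0379
grasp_force: 24.8
```

>>> play_rows([
  {"claw":1,"x":0,"y":0,"z":0,"wx":0,"wy":0,"wz":0.09},
  {"claw":1,"x":0,"y":0,"z":0,"wx":0,"wy":0,"wz":0.18},
  {"claw":1,"x":0,"y":0,"z":0,"wx":0,"wy":0,"wz":0.27},
  {"claw":1,"x":0,"y":0,"z":0,"wx":0,"wy":0,"wz":0.36},
  {"claw":1,"x":0,"y":0,"z":0,"wx":0,"wy":0,"wz":0.44},
  {"claw":1,"x":0,"y":0,"z":0,"wx":0,"wy":0,"wz":0.48},
  {"claw":1,"x":0,"y":0,"z":0,"wx":0,"wy":0,"wz":0.5},
  {"claw":1,"x":0,"y":0,"z":0,"wx":0,"wy":0,"wz":0.5},
])

```text
clock: 5.68
eef_pos: [0.6142, -0.0948, 0.1465]
tcp_rot: [0.833, 0.554, 0.001, 0.002]
ft_force: [7.7, -5.2, -12.2]
finger_gap: 0.0386
grasp_force: 25.3
```

```bash
python3 - <<'E'
from h import *
o=r.get_obs(); print(tool()[0],np.degrees(np.arctan2(*tool()[1].as_matrix()[[1,0],0])),np.round(o['torque'],2),np.round(o['ft_force'],1),o['finger_gap'])
grab('wrist','w4'); c=cal('w4')
im=cv2.imread('pics/w4.png'); h=cv2.cvtColor(im,cv2.COLOR_BGR2HSV)
# bar edges: bright low-sat columns on rows
for v in range(5,140,15):
    row=h[v]; idx=np.where((row[:,1]<30)&(row[:,2]>120))[0]; idx=idx[(idx>200)&(idx<310)]; 
    if len(idx): p=onz(c,(idx.mean(),v),.132); print(v,idx.min(),idx.max(),p[:2].round(4),np.degrees(np.arctan2(p[1]+.0955,p[0]-.6103)).round(2))
E
```

```text
[ 0.61417861 -0.09482182  0.14646286] 67.2669428617649 [-1.31 -1.79  0.74] [  7.7  -5.2 -12.2] 0.03863685855480848
5 220 258 [0.6549 0.0191] 68.76
20 221 258 [0.6523 0.0124] 68.75
35 222 259 [0.6499 0.0055] 68.61
50 223 260 [ 0.6474 -0.0016] 68.44
65 224 260 [ 0.6446 -0.0088] 68.4
80 225 261 [ 0.6421 -0.0162] 68.17
95 226 262 [ 0.6394 -0.0238] 67.89
110 228 261 [ 0.6364 -0.0315] 67.77
125 230 262 [ 0.634  -0.0397] 66.96
```

>>> play_rows([
  {"claw":1,"x":0,"y":0,"z":0,"wx":0,"wy":0,"wz":0.03},
  {"claw":1,"x":0,"y":0,"z":0,"wx":0,"wy":0,"wz":0.05},
  {"claw":1,"x":0,"y":0,"z":0,"wx":0,"wy":0,"wz":0.05},
])

```text
clock: 5.98
eef_pos: [0.6143, -0.0945, 0.1465]
tcp_rot: [0.846, 0.534, 0.001, 0.002]
ft_force: [7.3, -5.8, -13.0]
finger_gap: 0.0389
grasp_force: 26.5
```

```bash
python3 - <<'E'
from h import *
o=r.get_obs(); print(tool()[0],np.degrees(np.arctan2(*tool()[1].as_matrix()[[1,0],0])),np.round(o['torque'],2),np.round(o['ft_force'],1),o['finger_gap'])
grab('wrist','w4'); c=cal('w4')
im=cv2.imread('pics/w4.png'); h=cv2.cvtColor(im,cv2.COLOR_BGR2HSV)
for v in range(5,80,15):
    row=h[v]; idx=np.where((row[:,1]<30)&(row[:,2]>120))[0]; idx=idx[(idx>200)&(idx<310)]; 
    if len(idx): p=onz(c,(idx.mean(),v),.132); print(v,idx.min(),idx.max(),p[:2].round(4),np.degrees(np.arctan2(p[1]+.0955,p[0]-.6103)).round(2))
E
```

```text
[ 0.61429434 -0.0944505   0.14654164] 64.48698108634413 [-1.13 -1.75  1.14] [  7.3  -5.8 -13. ] 0.0389159621736243
5 209 247 [0.6552 0.0199] 68.73
20 211 248 [0.6527 0.0132] 68.67
35 213 250 [0.6504 0.0062] 68.45
50 214 251 [ 0.6476 -0.0008] 68.51
65 216 253 [ 0.6452 -0.0082] 68.24
```

The bar no longer turned when the tool did: it is at the stop. Release and lift.

>>> play_rows([
  {"claw":0.6,"x":0,"y":0,"z":0,"wx":0,"wy":0,"wz":0},
  {"claw":0.4,"x":0,"y":0,"z":0,"wx":0,"wy":0,"wz":0},
  {"claw":0.2,"x":0,"y":0,"z":0,"wx":0,"wy":0,"wz":0},
  {"claw":0,"x":0,"y":0,"z":0,"wx":0,"wy":0,"wz":0},
  {"claw":0,"x":0,"y":0,"z":0,"wx":0,"wy":0,"wz":0},
  {"claw":0,"x":0,"y":0,"z":-4,"wx":0,"wy":0,"wz":0},
  {"claw":0,"x":0,"y":0,"z":-8,"wx":0,"wy":0,"wz":0},
  {"claw":0,"x":0,"y":0,"z":-12,"wx":0,"wy":0,"wz":0},
])

```text
clock: 6.7
eef_pos: [0.6122, -0.0926, 0.2697]
tcp_rot: [0.846, 0.533, -0.0, -0.001]
ft_force: [1.2, 0.0, -0.5]
finger_gap: 0.0823
grasp_force: 0.0
```

```bash
python3 - <<'E'
from h import *
print(tool()[0],np.round(r.get_obs()['ft_force'],1))
grab('scene','s2'); 
im=cv2.imread('pics/s2.png'); cv2.imwrite('pics/s2b.png',cv2.resize(im[120:320,110:380],(800,593),interpolation=cv2.INTER_CUBIC))
E
```

```text
[ 0.61216302 -0.09257155  0.26965773] [ 1.2  0.  -0.5]
```

View pics/s2b.png

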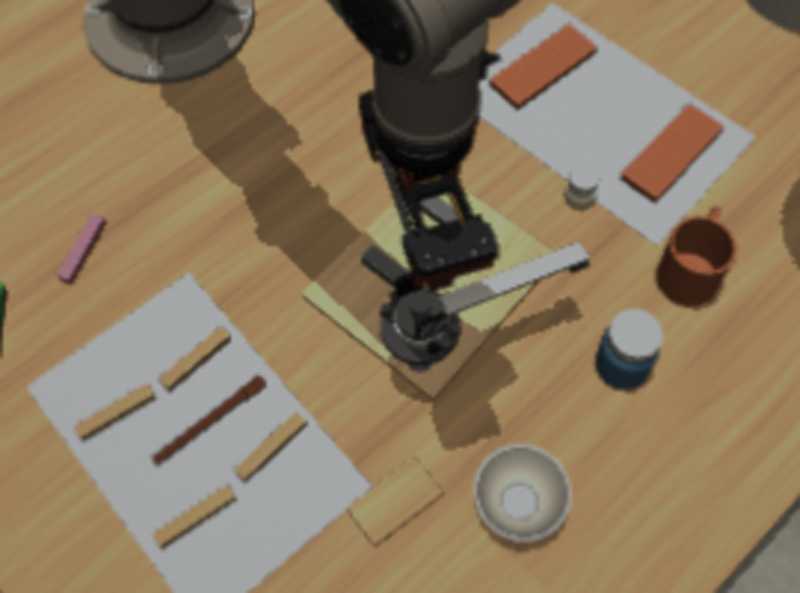

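The bar now stands open, from the head (420,320) to (585,255). Next a look down on the cleared deck.

```bash
python3 - <<'E'
from h import *
go((.50,-.08,.33),93)
E
```

```text
shift cm [ -3.86 -10.99  -5.22] turn [ 0.0128 -0.0023 -0.4994] rows 4.0
```

>>> play_rows([
  {"claw":0,"x":-1,"y":-2.7,"z":-3,"wx":0,"wy":0,"wz":-0.12},
  {"claw":0,"x":-2,"y":-5.5,"z":-4,"wx":0,"wy":0,"wz":-0.24},
  {"claw":0,"x":-3,"y":-8,"z":-5,"wx":0,"wy":0,"wz":-0.36},
  {"claw":0,"x":-3.9,"y":-11,"z":-5.2,"wx":0,"wy":0,"wz":-0.48},
  {"claw":0,"x":-3.9,"y":-11,"z":-5.2,"wx":0,"wy":0,"wz":-0.5},
  {"claw":0,"x":-3.9,"y":-11,"z":-5.2,"wx":0,"wy":0,"wz":-0.5},
])

```text
clock: 7.25
eef_pos: [0.4959, -0.0806, 0.3211]
tcp_rot: [0.688, 0.726, 0.0, 0.001]
ft_force: [0.4, 0.0, 0.7]
finger_gap: 0.088
grasp_force: 0.0
```

```bash
python3 - <<'E'
from h import *
print(tool()[0])
grab('wrist','w5'); cv2.imwrite('pics/w5b.png',cv2.resize(cv2.imread('pics/w5.png'),(800,600)))
print('bearers');blobs('w5',(0,0,60),(179,35,125),.03,150)
E
```

```text
[ 0.49590936 -0.08062101  0.32105334]
bearers
(245, 296) [ 512.3 -333.8  633.    30.3    2.9] [58 59 62]
(342, 184) [ 643.5 -120.5   94.2   87.6   57.4] [33 36 34]
(260, 133) [508.4 -51.8  59.5  19.1   6.7] [85 86 90]
```

View pics/w5b.png

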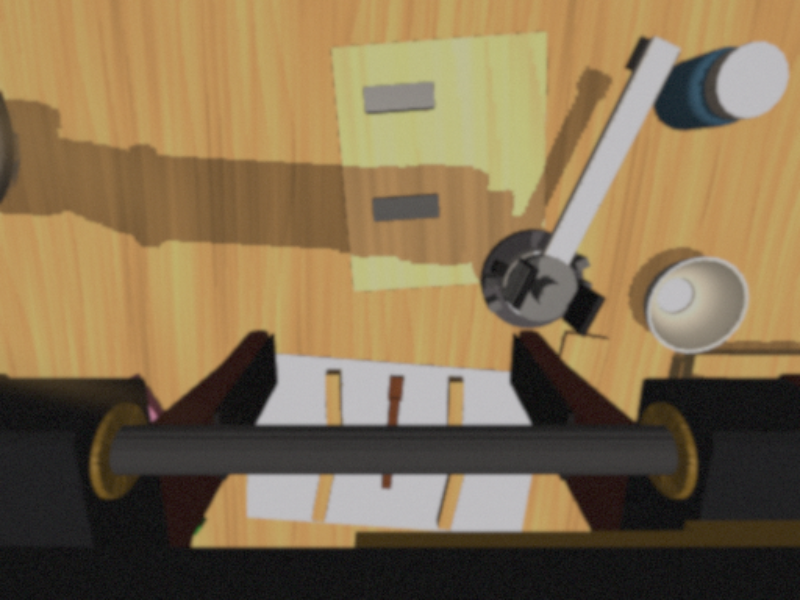

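Both bearers are clear now: (399,97) lit and (406,207) in shadow, each ~70 px long; base board corners near (333,47), (546,33), (354,290).

```bash
python3 - <<'E'
from h import *
im=cv2.imread('pics/w5.png');h=cv2.cvtColor(im,cv2.COLOR_BGR2HSV)
for u,v in ((399,97),(406,207)): print(h[int(v/1.5625),int(u/1.5625)])
c=cal('w5')
P=[]
for (u,v),lo,hi in (((255,62),125,190),((260,132),70,115)):
    m=cv2.inRange(h,(0,0,lo),(179,40,hi)); k=np.zeros_like(m);k[v-20:v+20,u-45:u+45]=255;m&=k
    cs=max(cv2.findContours(m,cv2.RETR_EXTERNAL,cv2.CHAIN_APPROX_NONE)[0],key=cv2.contourArea)
    Q=np.array([onz(c,p,.03)[:2]*1000 for p in cs[:,0].astype(float)],np.float32); b=cv2.minAreaRect(Q);print(np.round(b[0],1),b[1],b[2]);P.append(np.array(b[0]))
d=P[0]-P[1]; print('deck',(P[0]+P[1])/2,'yaw',np.degrees(np.arctan2(d[1],d[0]))-90,np.linalg.norm(d))
E
```

```text
[ 14  20 143]
[30  9 88]
[494.8  48.4] (62.351112365722656, 20.247623443603516) 6.907161235809326
[506.6 -50.3] (60.03228759765625, 19.15707015991211) 7.053446292877197
deck [500.6865387   -0.94545555] yaw 6.852651447402863 99.43194380438074
```

```bash
python3 - <<'E'
from h import *
go((.51,.22,.25),90)
E
```

```text
shift cm [29.98  2.85  7.06] turn [0.0019 0.0004 0.0514] rows 7.4
```

>>> play_rows([
  {"claw":0,"x":4,"y":0.4,"z":0,"wx":0,"wy":0,"wz":0.02},
  {"claw":0,"x":8,"y":0.8,"z":0,"wx":0,"wy":0,"wz":0.05},
  {"claw":0,"x":12,"y":1.2,"z":1,"wx":0,"wy":0,"wz":0.05},
  {"claw":0,"x":16,"y":1.6,"z":2,"wx":0,"wy":0,"wz":0.05},
  {"claw":0,"x":20,"y":2,"z":3.5,"wx":0,"wy":0,"wz":0.05},
  {"claw":0,"x":24,"y":2.4,"z":5,"wx":0,"wy":0,"wz":0.05},
  {"claw":0,"x":28,"y":2.8,"z":7,"wx":0,"wy":0,"wz":0.05},
  {"claw":0,"x":30,"y":2.8,"z":7,"wx":0,"wy":0,"wz":0.05},
])

```text
clock: 7.97
eef_pos: [0.5077, 0.2241, 0.2465]
tcp_rot: [0.706, 0.709, -0.001, -0.002]
ft_force: [0.3, -0.7, 0.1]
finger_gap: 0.088
grasp_force: 0.0
```

>>> play_rows([
  {"claw":0,"x":0,"y":0,"z":0,"wx":0,"wy":0,"wz":0},
  {"claw":0,"x":0,"y":0,"z":0,"wx":0,"wy":0,"wz":0},
])

```text
clock: 8.13
eef_pos: [0.5087, 0.2223, 0.2489]
tcp_rot: [0.705, 0.709, -0.0, -0.001]
ft_force: [-0.4, 0.2, 0.1]
finger_gap: 0.0877
grasp_force: 0.0
```

```bash
python3 - <<'E'
from h import *
print(tool()[0]);grab('wrist','w6')
blobs('w6',(3,110,60),(12,255,255),.016,600)
grab('scene','s3'); blobs('s3',(3,120,100),(12,255,255),.016)
go((.421,.311,.10),88)
E
```

```text
[0.50873379 0.2223296  0.24891203]
(454, 175) [778.8 201.8 145.9  92.1 149.8] [27 40 63]
(180, 85) [417.9 311.4 147.7  55.5  88.2] [ 55 102 188]
(344, 70) [623.2 330.2 147.7  55.7  94.6] [ 53 103 187]
(338, 172) [629.5 329.7 145.6  51.3  93.7] [ 59  87 151]
(294, 142) [421.4 311.  146.5  52.1  88.1] [ 59  87 150]
shift cm [ 9.18 -8.85 14.96] turn [-0.0002  0.0003  0.0358] rows 4.7
```

```bash
python3 - <<'E'
from h import *
go((.418,.3115,.05),88.2);go((.418,.3115,.005),88.2)
E
```

```text
shift cm [ 9.23 -9.14 19.96] turn [-0.0002  0.0003  0.0324] rows 5.7
shift cm [ 9.23 -9.14 24.46] turn [-0.0002  0.0003  0.0324] rows 6.6
```

>>> play_rows([
  {"claw":0,"x":2.3,"y":-2.3,"z":3,"wx":0,"wy":0,"wz":0.03},
  {"claw":0,"x":4.6,"y":-4.6,"z":6,"wx":0,"wy":0,"wz":0.03},
  {"claw":0,"x":7,"y":-7,"z":9,"wx":0,"wy":0,"wz":0.03},
  {"claw":0,"x":9.2,"y":-9.1,"z":12,"wx":0,"wy":0,"wz":0.03},
  {"claw":0,"x":9.2,"y":-9.1,"z":15,"wx":0,"wy":0,"wz":0.03},
  {"claw":0,"x":9.2,"y":-9.1,"z":18,"wx":0,"wy":0,"wz":0.03},
  {"claw":0,"x":9.2,"y":-9.1,"z":19,"wx":0,"wy":0,"wz":0.03},
  {"claw":0,"x":9.2,"y":-9.1,"z":19,"wx":0,"wy":0,"wz":0.03},
])

```text
clock: 8.9
eef_pos: [0.4173, 0.3094, 0.0579]
tcp_rot: [0.717, 0.697, -0.002, 0.0]
ft_force: [0.1, 0.7, 0.2]
finger_gap: 0.0878
grasp_force: 0.0
```

```bash
python3 - <<'E'
from h import *
grab('wrist','w7'); print(tool()[0],np.degrees(np.arctan2(*tool()[1].as_matrix()[[1,0],0])))
go((.418,.3115,.005),88.2)
c=cal('w7'); im=cv2.imread('pics/w7.png'); h=cv2.cvtColor(im,cv2.COLOR_BGR2HSV); m=cv2.inRange(h,(3,110,60),(12,255,255))
for v in (20,60,100,140,180,205):
    i=np.where(m[v])[0]
    if len(i): print(v,onz(c,(i.min(),v),.016)[:2].round(4),onz(c,(i.max(),v),.016)[:2].round(4))
E
```

```text
[0.41835533 0.31041743 0.05972892] 88.29645350490449
shift cm [ 0.11 -0.04  5.47] turn [-0.0006  0.0013  0.0017] rows 1.3
60 [0.5844 0.402 ] [0.5851 0.402 ]
100 [0.3907 0.383 ] [0.5898 0.3773]
140 [0.3896 0.3569] [0.595 0.351]
180 [0.3891 0.3288] [0.6005 0.3227]
205 [0.3879 0.3103] [0.6042 0.304 ]
```

>>> play_rows([
  {"claw":0,"x":0.1,"y":0,"z":2,"wx":0,"wy":0,"wz":0},
  {"claw":0,"x":0.1,"y":0,"z":4,"wx":0,"wy":0,"wz":0},
  {"claw":0,"x":0.1,"y":0,"z":5,"wx":0,"wy":0,"wz":0},
  {"claw":0,"x":0.1,"y":0,"z":5.3,"wx":0,"wy":0,"wz":0},
  {"claw":0,"x":0.1,"y":0,"z":5.3,"wx":0,"wy":0,"wz":0},
  {"claw":0,"x":0.1,"y":0,"z":5.3,"wx":0,"wy":0,"wz":0},
])

```text
clock: 9.45
eef_pos: [0.4185, 0.3132, 0.0081]
tcp_rot: [0.717, 0.697, 0.001, 0.0]
ft_force: [-0.2, -0.5, -0.5]
finger_gap: 0.0878
grasp_force: 0.0
```

>>> play_rows([
  {"claw":1,"x":0,"y":0,"z":0,"wx":0,"wy":0,"wz":0},
  {"claw":1,"x":0,"y":0,"z":0,"wx":0,"wy":0,"wz":0},
  {"claw":1,"x":0,"y":0,"z":0,"wx":0,"wy":0,"wz":0},
  {"claw":1,"x":0,"y":0,"z":0,"wx":0,"wy":0,"wz":0},
  {"claw":1,"x":0,"y":0,"z":0,"wx":0,"wy":0,"wz":0},
  {"claw":1,"x":0,"y":0,"z":0,"wx":0,"wy":0,"wz":0},
], newtons=40)

```text
clock: 9.95
eef_pos: [0.4172, 0.3128, 0.0069]
tcp_rot: [0.717, 0.698, -0.0, -0.0]
ft_force: [-1.4, -1.0, 3.2]
finger_gap: 0.0551
grasp_force: 40.0
```

>>> play_rows([
  {"claw":1,"x":0,"y":0,"z":-2,"wx":0,"wy":0,"wz":0},
  {"claw":1,"x":0,"y":0,"z":-5,"wx":0,"wy":0,"wz":0},
  {"claw":1,"x":0,"y":0,"z":-8,"wx":0,"wy":0,"wz":0},
  {"claw":1,"x":0,"y":0,"z":-10,"wx":0,"wy":0,"wz":0},
  {"claw":1,"x":0,"y":0,"z":-10,"wx":0,"wy":0,"wz":0},
])

```text
clock: 10.37
eef_pos: [0.4194, 0.3145, 0.1105]
tcp_rot: [0.717, 0.697, 0.003, 0.0]
ft_force: [0.4, 0.4, -2.4]
finger_gap: 0.0557
grasp_force: 40.0
```

```bash
python3 - <<'E'
from h import *
o=r.get_obs();print(o['finger_gap'],o['ft_force'],tool()[0])
go((.5005-.0002,-.001+.0013,.107),96.9)
E
```

```text
0.05574603395054951 [ 0.44220412  0.35483797 -2.44292915] [0.41936095 0.31452657 0.11054271]
shift cm [-31.19   8.94   0.28] turn [ 0.0054 -0.0036 -0.1476] rows 7.8
```

>>> play_rows([
  {"claw":1,"x":-3,"y":0.9,"z":0.3,"wx":0,"wy":0,"wz":-0.02},
  {"claw":1,"x":-7,"y":2,"z":0.3,"wx":0,"wy":0,"wz":-0.05},
  {"claw":1,"x":-11,"y":3.2,"z":0.3,"wx":0,"wy":0,"wz":-0.08},
  {"claw":1,"x":-15,"y":4.3,"z":0.3,"wx":0,"wy":0,"wz":-0.1},
  {"claw":1,"x":-19,"y":5.4,"z":0.3,"wx":0,"wy":0,"wz":-0.12},
  {"claw":1,"x":-23,"y":6.6,"z":0.3,"wx":0,"wy":0,"wz":-0.14},
  {"claw":1,"x":-27,"y":7.8,"z":0.3,"wx":0,"wy":0,"wz":-0.148},
  {"claw":1,"x":-31.2,"y":8.9,"z":0.3,"wx":0,"wy":0,"wz":-0.148},
])

```text
clock: 11.03
eef_pos: [0.4971, -0.0019, 0.1028]
tcp_rot: [0.663, 0.749, -0.0, -0.0]
ft_force: [1.2, -0.3, -2.3]
finger_gap: 0.0552
grasp_force: 40.0
```

>>> play_rows([
  {"claw":1,"x":0,"y":0,"z":0,"wx":0,"wy":0,"wz":0},
  {"claw":1,"x":0,"y":0,"z":0,"wx":0,"wy":0,"wz":0},
  {"claw":1,"x":0,"y":0,"z":0,"wx":0,"wy":0,"wz":0},
  {"claw":1,"x":0,"y":0,"z":0,"wx":0,"wy":0,"wz":0},
])

```text
clock: 11.37
eef_pos: [0.4969, 0.002, 0.1033]
tcp_rot: [0.662, 0.749, -0.0, -0.001]
ft_force: [0.4, -0.6, -1.6]
finger_gap: 0.0556
grasp_force: 40.0
```

```bash
python3 - <<'E'
from h import *
o=r.get_obs();print(o['finger_gap'],tool()[0])
go((.5003,.0003,.039),96.9)
E
```

```text
0.055644687416628424 [0.49691172 0.0020007  0.10328159]
shift cm [-0.22  0.32  6.43] turn [-0.0009 -0.0008  0.003 ] rows 1.5
```

>>> play_rows([
  {"claw":1,"x":-0.2,"y":0.3,"z":2,"wx":0,"wy":0,"wz":0},
  {"claw":1,"x":-0.2,"y":0.3,"z":4,"wx":0,"wy":0,"wz":0},
  {"claw":1,"x":-0.2,"y":0.3,"z":5.5,"wx":0,"wy":0,"wz":0},
  {"claw":1,"x":-0.2,"y":0.3,"z":6.1,"wx":0,"wy":0,"wz":0},
  {"claw":1,"x":-0.2,"y":0.3,"z":6.1,"wx":0,"wy":0,"wz":0},
  {"claw":1,"x":-0.2,"y":0.3,"z":6.1,"wx":0,"wy":0,"wz":0},
  {"claw":1,"x":-0.2,"y":0.3,"z":6.1,"wx":0,"wy":0,"wz":0},
])

```text
clock: 11.95
eef_pos: [0.5014, -0.0005, 0.0436]
tcp_rot: [0.663, 0.749, 0.001, 0.0]
ft_force: [0.0, 0.6, -1.1]
finger_gap: 0.0555
grasp_force: 40.0
```

```bash
cat > s.py <<'E'
from h import *
import sys
P=[]
for i in range(4):
    eyes.grab_frame('wrist'); P.append(tool()[0])   # 4 readings
print(np.round(P,4).tolist(),np.mean(P,0).round(4),np.round(r.get_obs()['ft_force'],1))
E
python3 s.py
```

```text
[[0.5015, -0.0008, 0.0438], [0.5015, -0.001, 0.0437], [0.5014, -0.0011, 0.0437], [0.5013, -0.0013, 0.0435]] [ 0.5015 -0.001   0.0437] [-0.  -0.1 -1.6]
```

>>> play_rows([
  {"claw":1,"x":0,"y":0,"z":0.3,"wx":0,"wy":0,"wz":0},
  {"claw":1,"x":0,"y":0,"z":0.5,"wx":0,"wy":0,"wz":0},
  {"claw":1,"x":0,"y":0,"z":0.5,"wx":0,"wy":0,"wz":0},
])

```text
clock: 12.4
eef_pos: [0.5005, -0.0014, 0.0375]
tcp_rot: [0.663, 0.749, -0.0, -0.0]
ft_force: [-0.5, -0.9, -1.8]
finger_gap: 0.0554
grasp_force: 40.0
```

```bash
python3 - <<'E'
from h import *
grab('wrist','w8'); o=r.get_obs(); print(o['ft_force'],tool()[0])
blobs('w8',(3,110,60),(12,255,255),.048,600)
cv2.imwrite('pics/w8b.png',cv2.resize(cv2.imread('pics/w8.png'),(800,600)))
E
```

```text
[ 0.00838403  0.23527672 -1.35040505] [ 0.50053171 -0.00134403  0.03755616]
(252, 322) [507.6 -57.3  53.9  26.3   6.9] [ 64 119 218]
(252, 183) [497.7  23.8  96.4  55.4  96.9] [ 43  81 146]
```

View pics/w8b.png

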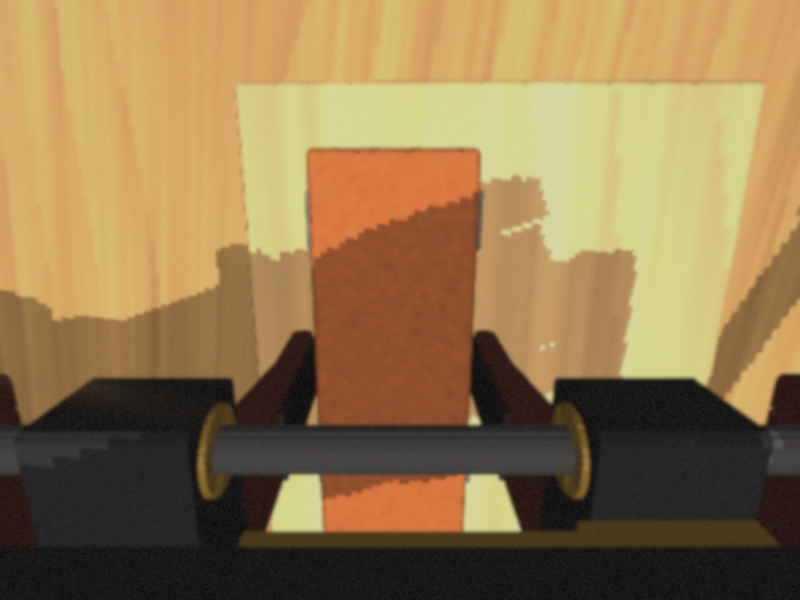

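The tile sits centred across the bearers (bearer slivers both sides at x=307 and 481) and parallel to the board edge at y=83. Lower to contact and release.

>>> play_rows([
  {"claw":1,"x":0.1,"y":0,"z":0.15,"wx":0,"wy":0,"wz":0},
  {"claw":1,"x":0.1,"y":0,"z":0.3,"wx":0,"wy":0,"wz":0},
  {"claw":1,"x":0.1,"y":0,"z":0.3,"wx":0,"wy":0,"wz":0},
])

```text
clock: 12.7
eef_pos: [0.5008, -0.0009, 0.0369]
tcp_rot: [0.663, 0.748, -0.001, 0.001]
ft_force: [-8.4, -2.6, 25.3]
finger_gap: 0.0554
grasp_force: 40.0
```

>>> play_rows([
  {"claw":1,"x":0,"y":0,"z":-0.2,"wx":0,"wy":0,"wz":0},
  {"claw":1,"x":0,"y":0,"z":-0.2,"wx":0,"wy":0,"wz":0},
  {"claw":0.15,"x":0,"y":0,"z":-0.2,"wx":0,"wy":0,"wz":0},
  {"claw":0.15,"x":0,"y":0,"z":-0.2,"wx":0,"wy":0,"wz":0},
  {"claw":0.15,"x":0,"y":0,"z":-0.2,"wx":0,"wy":0,"wz":0},
  {"claw":0.1,"x":0,"y":0,"z":-2,"wx":0,"wy":0,"wz":0},
  {"claw":0,"x":0,"y":0,"z":-6,"wx":0,"wy":0,"wz":0},
  {"claw":0,"x":0,"y":0,"z":-10,"wx":0,"wy":0,"wz":0},
])

```text
clock: 13.37
eef_pos: [0.4992, -0.0001, 0.1346]
tcp_rot: [0.663, 0.749, -0.001, -0.002]
ft_force: [1.3, 0.1, 0.5]
finger_gap: 0.0868
grasp_force: 0.0
```

>>> play_rows([
  {"claw":0,"x":-2,"y":0,"z":-4,"wx":0,"wy":0,"wz":0},
  {"claw":0,"x":-4,"y":0,"z":-8,"wx":0,"wy":0,"wz":0},
  {"claw":0,"x":-7,"y":0,"z":-12,"wx":0,"wy":0,"wz":0},
  {"claw":0,"x":-10,"y":0,"z":-15,"wx":0,"wy":0,"wz":0},
  {"claw":0,"x":-10,"y":0,"z":-15,"wx":0,"wy":0,"wz":0},
  {"claw":0,"x":-10,"y":0,"z":-15,"wx":0,"wy":0,"wz":0},
])

```text
clock: 13.87
eef_pos: [0.5144, -0.1027, 0.2874]
tcp_rot: [0.665, 0.747, 0.001, 0.003]
ft_force: [0.4, 0.1, -0.6]
finger_gap: 0.0874
grasp_force: 0.0
```

```bash
python3 - <<'E'
from h import *
print(tool()[0]);grab('wrist','w9')
blobs('w9',(3,100,50),(12,255,255),.046,600)
grab('scene','s4')
# sticks within sheet regions via known spots
im=cv2.imread('pics/s4.png');h=cv2.cvtColor(im,cv2.COLOR_BGR2HSV);m=cv2.inRange(h,(16,70,70),(22,255,255))
c=cal('s4');k=np.zeros_like(m);k[:]=0
poly=np.array([proj(c,(x,y,0)) for x,y in ((.38,-.21),(.64,-.21),(.64,-.46),(.38,-.46))],np.int32);cv2.fillPoly(k,[poly],255)
cv2.imwrite('pics/m.png',m&k)
for q in cv2.findContours(m&k,cv2.RETR_EXTERNAL,cv2.CHAIN_APPROX_NONE)[0]:
    if cv2.contourArea(q)<60: continue
    P=np.array([onz(c,p,.016)[:2]*1000 for p in q[:,0].astype(float)],np.float32);print(cv2.minAreaRect(P))
E
```

```text
[ 0.51436598 -0.10273804  0.28737188]
(250, 75) [502.1  -1.5 146.1  54.9  96.9] [ 58 109 199]
((582.2673950195312, -386.8604431152344), (86.463134765625, 16.724658966064453), 82.72705078125)
((514.415771484375, -452.4455261230469), (19.05517578125, 259.0256652832031), 89.33528900146484)
((577.4957885742188, -282.3915100097656), (16.861431121826172, 85.4489517211914), 3.113752603530884)
((431.8833923339844, -382.8672180175781), (86.49169158935547, 18.11219024658203), 81.24553680419922)
((441.2773132324219, -280.2289733886719), (18.740402221679688, 87.56391906738281), 2.221987724304199)
((514.6647338867188, -216.78488159179688), (17.21228790283203, 256.64599609375), 88.17830657958984)
```

Tile 1 lies at (502,-1.5) mm, 96.9°, on the deck to within a couple of mm. Next the sticks.

>>> play_rows([
  {"claw":0,"x":-4,"y":0,"z":1,"wx":0,"wy":0,"wz":0.03},
  {"claw":0,"x":-8,"y":0,"z":2,"wx":0,"wy":0,"wz":0.06},
  {"claw":0,"x":-12,"y":0,"z":3,"wx":0,"wy":0,"wz":0.06},
  {"claw":0,"x":-16,"y":-1,"z":4,"wx":0,"wy":0,"wz":0.06},
  {"claw":0,"x":-20,"y":-2,"z":5,"wx":0,"wy":0,"wz":0.06},
  {"claw":0,"x":-24,"y":-3,"z":6,"wx":0,"wy":0,"wz":0.06},
  {"claw":0,"x":-24,"y":-3,"z":6,"wx":0,"wy":0,"wz":0.06},
  {"claw":0,"x":-24,"y":-3,"z":6,"wx":0,"wy":0,"wz":0.06},
])

```text
clock: 14.63
eef_pos: [0.5099, -0.3416, 0.2209]
tcp_rot: [0.686, 0.727, -0.001, -0.003]
ft_force: [0.2, -0.3, 0.1]
finger_gap: 0.0881
grasp_force: 0.0
```

```bash
cat >> h.py <<'E'
def sticks(f,z=.016):
    im=cv2.imread(f'pics/{f}.png');h=cv2.cvtColor(im,cv2.COLOR_BGR2HSV);m=cv2.inRange(h,(14,70,90),(24,255,255))
    c=cal(f);out=[]
    for q in cv2.findContours(m,cv2.RETR_LIST,cv2.CHAIN_APPROX_NONE)[0]:
        if cv2.contourArea(q)<100: continue
        P=np.array([onz(c,p,z)[:2]*1000 for p in q[:,0].astype(float)],np.float32);(x,y),(w,l),a=cv2.minAreaRect(P)
        if w>l: w,l,a=l,w,a+90
        if 75<l<100 and w<25: out.append((x,y,(a+90)%180)); print(np.round((x,y,l,w,(a+90)%180),1),cv2.minAreaRect(q)[0])
    return out
E
python3 - <<'E'
from h import *
print(tool()[0]);grab('wrist','w10');sticks('w10')
E
```

```text
[ 0.50993578 -0.3415926   0.22085281]
[ 580.7 -385.9   90.9   17.1   82.2] (305.3460388183594, 199.59027099609375)
[ 431.7 -381.7   90.8   16.6   81.3] (189.54052734375, 189.75677490234375)
[ 576.  -282.9   88.2   17.3   94.3] (310.1039123535156, 117.48634338378906)
[ 440.1 -279.8   88.2   17.9   91.9] (196.84571838378906, 108.00961303710938)
```

```bash
python3 - <<'E'
from h import *
go((.576,-.283,.06),94.3);go((.576,-.283,.007),94.3)
E
```

```text
shift cm [ 5.16  6.85 16.2 ] turn [-0.0032 -0.0039 -0.0133] rows 4.4
shift cm [ 5.14  6.87 21.5 ] turn [-0.0032 -0.0039 -0.0133] rows 5.6
```

>>> play_rows([
  {"claw":0.5,"x":1.5,"y":2,"z":3,"wx":0,"wy":0,"wz":-0.013},
  {"claw":0.5,"x":3,"y":4,"z":6,"wx":0,"wy":0,"wz":-0.013},
  {"claw":0.5,"x":5.1,"y":6.9,"z":9,"wx":0,"wy":0,"wz":-0.013},
  {"claw":0.5,"x":5.1,"y":6.9,"z":12,"wx":0,"wy":0,"wz":-0.013},
  {"claw":0.5,"x":5.1,"y":6.9,"z":15,"wx":0,"wy":0,"wz":-0.013},
  {"claw":0.5,"x":5.1,"y":6.9,"z":16,"wx":0,"wy":0,"wz":-0.013},
  {"claw":0.5,"x":5.1,"y":6.9,"z":16,"wx":0,"wy":0,"wz":-0.013},
  {"claw":0.5,"x":5.1,"y":6.9,"z":16,"wx":0,"wy":0,"wz":-0.013},
])

```text
clock: 15.35
eef_pos: [0.5781, -0.2848, 0.0653]
tcp_rot: [0.68, 0.733, 0.0, -0.0]
ft_force: [0.3, -0.5, 0.5]
finger_gap: 0.0443
grasp_force: 0.0
```

```bash
python3 - <<'E'
from h import *
grab('wrist','w11'); print(tool()[0]); c=cal('w11'); t,q=tool()
im=cv2.imread('pics/w11.png');h=cv2.cvtColor(im,cv2.COLOR_BGR2HSV);m=cv2.inRange(h,(14,70,90),(24,255,255))
for v in (150,170,190,210):
    i=[j for j in range(225,290) if m[v,j]]
    if i: p=onz(c,(np.mean(i),v),.016); print(v,min(i),max(i),p.round(4),'in tool cm',(q.inv().apply(p-t)*100).round(2))
go((.576,-.283,.007),94.3)
E
```

```text
[ 0.57875191 -0.28575308  0.06643925]
150 240 262 [ 0.5746 -0.246   0.016 ] in tool cm [ 4.   -0.12  5.04]
170 240 261 [ 0.5754 -0.2605  0.016 ] in tool cm [ 2.54 -0.16  5.04]
190 240 261 [ 0.5765 -0.2755  0.016 ] in tool cm [ 1.04 -0.16  5.04]
210 239 260 [ 0.5769 -0.2911  0.016 ] in tool cm [-0.52 -0.23  5.04]
shift cm [ 0.3  -0.27  5.94] turn [ 0.0019  0.0005 -0.0003] rows 1.4
```

>>> play_rows([
  {"claw":0.5,"x":0.3,"y":-0.2,"z":3,"wx":0,"wy":0,"wz":0},
  {"claw":0.5,"x":0.3,"y":-0.2,"z":5,"wx":0,"wy":0,"wz":0},
  {"claw":0.5,"x":0.3,"y":-0.2,"z":5.8,"wx":0,"wy":0,"wz":0},
  {"claw":0.5,"x":0.3,"y":-0.2,"z":5.8,"wx":0,"wy":0,"wz":0},
  {"claw":1,"x":0.3,"y":-0.2,"z":5.8,"wx":0,"wy":0,"wz":0},
  {"claw":1,"x":0.3,"y":-0.2,"z":5.8,"wx":0,"wy":0,"wz":0},
  {"claw":1,"x":0.3,"y":-0.2,"z":5.8,"wx":0,"wy":0,"wz":0},
  {"claw":1,"x":0.3,"y":-0.2,"z":5.8,"wx":0,"wy":0,"wz":0},
], newtons=20)

```text
clock: 16.07
eef_pos: [0.5763, -0.2839, 0.0081]
tcp_rot: [0.681, 0.733, 0.0, 0.001]
ft_force: [0.7, -0.2, -0.4]
finger_gap: 0.0207
grasp_force: 0.0
```

>>> play_rows([
  {"claw":1,"x":0,"y":0,"z":0,"wx":0,"wy":0,"wz":0},
  {"claw":1,"x":0,"y":0,"z":0,"wx":0,"wy":0,"wz":0},
  {"claw":1,"x":0,"y":0,"z":-3,"wx":0,"wy":0,"wz":0},
  {"claw":1,"x":0,"y":0,"z":-7,"wx":0,"wy":0,"wz":0},
  {"claw":1,"x":0,"y":0,"z":-11,"wx":0,"wy":0,"wz":0},
  {"claw":1,"x":0,"y":0,"z":-14,"wx":0,"wy":0,"wz":0},
  {"claw":1,"x":0,"y":0,"z":-15,"wx":0,"wy":0,"wz":0},
  {"claw":1,"x":0,"y":0,"z":-15,"wx":0,"wy":0,"wz":0},
])

```text
clock: 16.73
eef_pos: [0.5773, -0.2841, 0.1602]
tcp_rot: [0.681, 0.733, 0.001, 0.003]
ft_force: [0.6, -0.3, 0.3]
finger_gap: 0.0158
grasp_force: 20.0
```

```bash
python3 - <<'E'
from h import *
t,q=tool();grab('wrist','w12'); print(t,r.get_obs()['finger_gap'])
m=cv2.inRange(cv2.cvtColor(cv2.imread('pics/w12.png'),cv2.COLOR_BGR2HSV),(14,70,90),(24,255,255)); c=cal('w12')
# held stick: far tip near image column of fingers
for v in range(150,225,8):
    i=[j for j in range(225,285) if m[v,j]]
    print(v,(min(i),max(i)) if i else None, (q.inv().apply(onz(c,(np.mean(i),v),t[2]+.009)-t)*100).round(2) if i else '')
go((.508,-.051,.12),186.9)
E
```

```text
[ 0.57730314 -0.28414783  0.16016001] 0.015745865910221916
150 (265, 265) [ 4.75  0.67 -0.91]
158 (237, 267) [ 4.33  0.01 -0.91]
166 (237, 267) [ 3.91  0.01 -0.91]
174 (237, 266) [ 3.48 -0.02 -0.91]
182 (237, 266) [ 3.05 -0.02 -0.91]
190 (237, 266) [ 2.61 -0.02 -0.91]
198 (238, 266) [ 2.16  0.01 -0.91]
206 (238, 265) [ 1.71 -0.02 -0.91]
214 (237, 265) [ 1.25 -0.05 -0.9 ]
222 (238, 265) [ 0.78 -0.02 -0.9 ]
shift cm [23.71 -5.05  3.72] turn [ 2.0000e-04  2.1000e-03 -1.6174e+00] rows 12.9
```

>>> play_rows([
  {"claw":1,"x":1,"y":-0.5,"z":-3,"wx":0,"wy":0,"wz":-0.12},
  {"claw":1,"x":3,"y":-1.5,"z":-4,"wx":0,"wy":0,"wz":-0.24},
  {"claw":1,"x":6,"y":-2.5,"z":-4,"wx":0,"wy":0,"wz":-0.36},
  {"claw":1,"x":9,"y":-4,"z":-4,"wx":0,"wy":0,"wz":-0.48},
  {"claw":1,"x":12,"y":-5,"z":-4,"wx":0,"wy":0,"wz":-0.6},
  {"claw":1,"x":15,"y":-5,"z":-4,"wx":0,"wy":0,"wz":-0.72},
  {"claw":1,"x":18,"y":-5,"z":-4,"wx":0,"wy":0,"wz":-0.84},
  {"claw":1,"x":21,"y":-5,"z":-4,"wx":0,"wy":0,"wz":-0.96},
])

```text
clock: 17.45
eef_pos: [0.508, -0.0766, 0.1944]
tcp_rot: [0.262, 0.965, -0.0, -0.002]
ft_force: [0.3, 0.3, -0.5]
finger_gap: 0.0159
grasp_force: 20.0
```

>>> play_rows([
  {"claw":1,"x":0,"y":0,"z":0,"wx":0,"wy":0,"wz":-0.12},
  {"claw":1,"x":0,"y":0,"z":0,"wx":0,"wy":0,"wz":-0.24},
  {"claw":1,"x":0,"y":0,"z":0,"wx":0,"wy":0,"wz":-0.36},
  {"claw":1,"x":0,"y":0,"z":0,"wx":0,"wy":0,"wz":-0.48},
  {"claw":1,"x":0,"y":0,"z":0,"wx":0,"wy":0,"wz":-0.6},
  {"claw":1,"x":0,"y":0,"z":0,"wx":0,"wy":0,"wz":-0.65},
  {"claw":1,"x":0,"y":0,"z":0,"wx":0,"wy":0,"wz":-0.65},
])

```text
clock: 18.03
eef_pos: [0.5085, -0.0777, 0.1944]
tcp_rot: [-0.057, 0.998, 0.001, -0.002]
ft_force: [0.1, 0.2, -0.2]
finger_gap: 0.0154
grasp_force: 20.0
```

```bash
python3 - <<'E'
from h import *
o=r.get_obs();print(tool()[0],np.round(o['joints'],2),o['finger_gap'])
go((.508,-.051,.064),186.9)
E
```

```text
[ 0.50854431 -0.0777401   0.19436288] [ 0.71  0.35 -0.81  1.92  0.3   1.    1.44] 0.01544246912030858
shift cm [-0.3   2.63 13.04] turn [ 0.0021 -0.0038 -0.0054] rows 3.2
```

>>> play_rows([
  {"claw":1,"x":0,"y":1.3,"z":3,"wx":0,"wy":0,"wz":0},
  {"claw":1,"x":-0.2,"y":2.6,"z":6,"wx":0,"wy":0,"wz":0},
  {"claw":1,"x":-0.3,"y":2.6,"z":9,"wx":0,"wy":0,"wz":0},
  {"claw":1,"x":-0.3,"y":2.6,"z":12,"wx":0,"wy":0,"wz":0},
  {"claw":1,"x":-0.3,"y":2.6,"z":12.8,"wx":0,"wy":0,"wz":0},
  {"claw":1,"x":-0.3,"y":2.6,"z":12.8,"wx":0,"wy":0,"wz":0},
  {"claw":1,"x":-0.3,"y":2.6,"z":12.8,"wx":0,"wy":0,"wz":0},
])

```text
clock: 18.62
eef_pos: [0.5099, -0.0513, 0.0687]
tcp_rot: [-0.056, 0.998, 0.0, -0.001]
ft_force: [0.5, 0.6, 0.8]
finger_gap: 0.0159
grasp_force: 20.0
```

```bash
python3 - <<'E'
from h import *
print(tool()[0],np.round(r.get_obs()['ft_force'],1));go((.508,-.051,.055),186.9)
grab('wrist','w13'); cv2.imwrite('pics/w13b.png',cv2.resize(cv2.imread('pics/w13.png'),(800,600)))
E
```

```text
[ 0.50991589 -0.0512994   0.06874676] [0.5 0.6 0.8]
shift cm [0.19 0.05 1.37] turn [ 0.0007 -0.0011 -0.0078] rows 0.3
```

View pics/w13b.png

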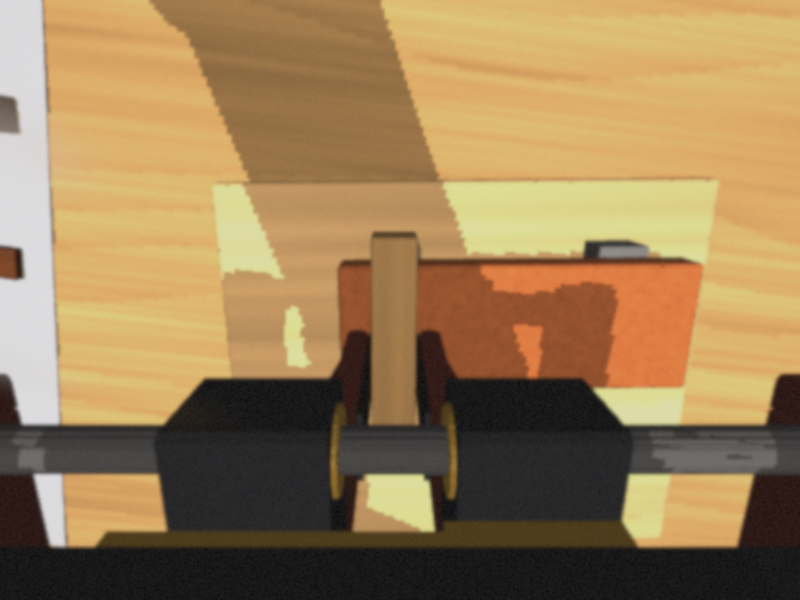

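The stick lies square across the tile, its end at (395,235), tile edges (340,260)–(700,262). Lower it.

>>> play_rows([
  {"claw":1,"x":0.2,"y":0,"z":0.6,"wx":0,"wy":0,"wz":0},
  {"claw":1,"x":0.2,"y":0,"z":1.1,"wx":0,"wy":0,"wz":0},
  {"claw":1,"x":0.2,"y":0,"z":1.3,"wx":0,"wy":0,"wz":0},
  {"claw":1,"x":0.2,"y":0,"z":1.3,"wx":0,"wy":0,"wz":0},
  {"claw":1,"x":0.2,"y":0,"z":1.3,"wx":0,"wy":0,"wz":0},
])

```text
clock: 19.08
eef_pos: [0.5082, -0.0519, 0.056]
tcp_rot: [-0.056, 0.998, -0.0, 0.0]
ft_force: [-0.0, 0.2, 0.5]
finger_gap: 0.016
grasp_force: 20.0
```

>>> play_rows([
  {"claw":1,"x":0,"y":0,"z":0.15,"wx":0,"wy":0,"wz":0},
  {"claw":1,"x":0,"y":0,"z":0.25,"wx":0,"wy":0,"wz":0},
  {"claw":1,"x":0,"y":0,"z":0.25,"wx":0,"wy":0,"wz":0},
])

```text
clock: 19.33
eef_pos: [0.5084, -0.0518, 0.0538]
tcp_rot: [-0.057, 0.998, -0.0, 0.0]
ft_force: [-1.3, 0.1, 5.3]
finger_gap: 0.016
grasp_force: 20.0
```

>>> play_rows([
  {"claw":1,"x":0,"y":0,"z":-0.05,"wx":0,"wy":0,"wz":0},
  {"claw":0.65,"x":0,"y":0,"z":-0.05,"wx":0,"wy":0,"wz":0},
  {"claw":0.65,"x":0,"y":0,"z":-0.05,"wx":0,"wy":0,"wz":0},
  {"claw":0.65,"x":0,"y":0,"z":-0.05,"wx":0,"wy":0,"wz":0},
  {"claw":0.65,"x":0,"y":0,"z":-2,"wx":0,"wy":0,"wz":0},
  {"claw":0.65,"x":0,"y":0,"z":-6,"wx":0,"wy":0,"wz":0},
  {"claw":0.5,"x":0,"y":0,"z":-10,"wx":0,"wy":0,"wz":0},
  {"claw":0.5,"x":0,"y":0,"z":-14,"wx":0,"wy":0,"wz":0},
])

```text
clock: 20.0
eef_pos: [0.5075, -0.0514, 0.1945]
tcp_rot: [-0.057, 0.998, 0.0, -0.001]
ft_force: [1.2, -0.7, 0.1]
finger_gap: 0.0404
grasp_force: 0.0
```

```bash
python3 - <<'E'
from h import *
print(tool()[0]);go((.44,-.31,.2),92)
grab('scene','s5'); print('check sticks'); sticks('s5')
E
```

```text
[ 0.50746706 -0.0514112   0.19453108]
shift cm [  9.64 -24.92  -0.56] turn [-3.0000e-04 -1.8000e-03  1.6498e+00] rows 13.2
check sticks
[ 582.3 -386.9   86.5   16.3   82.2] (175.04833984375, 293.8435974121094)
[ 430.7 -382.7   86.5   15.8   81.3] (147.83290100097656, 258.2159423828125)
```

>>> play_rows([
  {"claw":0.5,"x":1.2,"y":-3,"z":-0.5,"wx":0,"wy":0,"wz":0.12},
  {"claw":0.5,"x":2.4,"y":-6,"z":-0.5,"wx":0,"wy":0,"wz":0.24},
  {"claw":0.5,"x":3.6,"y":-9,"z":-0.5,"wx":0,"wy":0,"wz":0.36},
  {"claw":0.5,"x":4.8,"y":-12,"z":-0.5,"wx":0,"wy":0,"wz":0.48},
  {"claw":0.5,"x":6,"y":-15,"z":-0.5,"wx":0,"wy":0,"wz":0.6},
  {"claw":0.5,"x":7.2,"y":-18,"z":-0.5,"wx":0,"wy":0,"wz":0.72},
  {"claw":0.5,"x":8.4,"y":-21,"z":-0.5,"wx":0,"wy":0,"wz":0.84},
  {"claw":0.5,"x":9.6,"y":-25,"z":-0.5,"wx":0,"wy":0,"wz":0.96},
])

```text
clock: 20.72
eef_pos: [0.4405, -0.3107, 0.1984]
tcp_rot: [0.412, 0.911, 0.0, -0.0]
ft_force: [0.4, 0.1, 1.1]
finger_gap: 0.0442
grasp_force: 0.0
```

>>> play_rows([
  {"claw":0.5,"x":0,"y":0,"z":0,"wx":0,"wy":0,"wz":0.12},
  {"claw":0.5,"x":0,"y":0,"z":0,"wx":0,"wy":0,"wz":0.24},
  {"claw":0.5,"x":0,"y":0,"z":0,"wx":0,"wy":0,"wz":0.36},
  {"claw":0.5,"x":0,"y":0,"z":0,"wx":0,"wy":0,"wz":0.48},
  {"claw":0.5,"x":0,"y":0,"z":0,"wx":0,"wy":0,"wz":0.6},
  {"claw":0.5,"x":0,"y":0,"z":0,"wx":0,"wy":0,"wz":0.69},
  {"claw":0.5,"x":0,"y":0,"z":0,"wx":0,"wy":0,"wz":0.69},
])

```text
clock: 21.3
eef_pos: [0.441, -0.3108, 0.1982]
tcp_rot: [0.696, 0.718, -0.0, -0.0]
ft_force: [0.0, -0.6, 0.5]
finger_gap: 0.0437
grasp_force: 0.0
```

```bash
python3 - <<'E'
from h import *
grab('wrist','w14'); print(tool()[0]);sticks('w14'); go((.44,-.28,.06),92)
E
```

```text
[ 0.44097172 -0.31078031  0.19816366]
[ 430.8 -381.1   91.6   15.2   81.4] (241.74801635742188, 221.13600158691406)
[ 439.4 -280.2   89.1   16.1   92.1] (251.0, 139.0)
shift cm [ 3.08  0.02 13.82] turn [-0.0003  0.0001  0.0012] rows 3.4
```

>>> play_rows([
  {"claw":0.5,"x":1.5,"y":0,"z":3.5,"wx":0,"wy":0,"wz":0},
  {"claw":0.5,"x":3,"y":0,"z":7,"wx":0,"wy":0,"wz":0},
  {"claw":0.5,"x":3,"y":0,"z":11,"wx":0,"wy":0,"wz":0},
  {"claw":0.5,"x":3,"y":0,"z":14,"wx":0,"wy":0,"wz":0},
  {"claw":0.5,"x":3,"y":0,"z":14,"wx":0,"wy":0,"wz":0},
])

```text
clock: 21.77
eef_pos: [0.4362, -0.2786, 0.0532]
tcp_rot: [0.694, 0.72, -0.001, -0.005]
ft_force: [-0.7, 0.2, 0.5]
finger_gap: 0.044
grasp_force: 0.0
```

```bash
python3 - <<'E'
from h import *
grab('wrist','w15'); c=cal('w15'); t,q=tool();print(t)
m=cv2.inRange(cv2.cvtColor(cv2.imread('pics/w15.png'),cv2.COLOR_BGR2HSV),(14,70,90),(24,255,255))
for v in (150,170,190,210):
    i=[j for j in range(225,290) if m[v,j]]
    if i: p=onz(c,(np.mean(i),v),.016); print(v,min(i),max(i),'in tool cm',(q.inv().apply(p-t)*100).round(2))
go((.4394,-.2802,.0075),92.1)
E
```

```text
[ 0.43793548 -0.27964956  0.05604696]
150 245 268 in tool cm [4.18 0.14 4.02]
170 245 268 in tool cm [2.81 0.15 4.01]
190 245 268 in tool cm [1.39 0.16 4.01]
210 246 267 in tool cm [-0.08  0.16  4.  ]
shift cm [-0.08  0.17  4.85] turn [-0.0051 -0.0036  0.0003] rows 1.2
```

>>> play_rows([
  {"claw":0.5,"x":0,"y":0.15,"z":2.5,"wx":0,"wy":0,"wz":0},
  {"claw":0.5,"x":0,"y":0.15,"z":4.3,"wx":0,"wy":0,"wz":0},
  {"claw":0.5,"x":0,"y":0.15,"z":4.8,"wx":0,"wy":0,"wz":0},
  {"claw":0.5,"x":0,"y":0.15,"z":4.8,"wx":0,"wy":0,"wz":0},
  {"claw":1,"x":0,"y":0.15,"z":4.8,"wx":0,"wy":0,"wz":0},
  {"claw":1,"x":0,"y":0.15,"z":4.8,"wx":0,"wy":0,"wz":0},
  {"claw":1,"x":0,"y":0.15,"z":4.8,"wx":0,"wy":0,"wz":0},
  {"claw":1,"x":0,"y":0.15,"z":4.8,"wx":0,"wy":0,"wz":0},
], newtons=20)

```text
clock: 22.48
eef_pos: [0.4421, -0.2814, 0.0114]
tcp_rot: [0.695, 0.719, 0.0, 0.001]
ft_force: [-0.7, -0.3, -0.1]
finger_gap: 0.0208
grasp_force: 0.2
```

>>> play_rows([
  {"claw":1,"x":0,"y":0,"z":0,"wx":0,"wy":0,"wz":0},
  {"claw":1,"x":0,"y":0,"z":0,"wx":0,"wy":0,"wz":0},
  {"claw":1,"x":0,"y":0,"z":-3,"wx":0,"wy":0,"wz":0},
  {"claw":1,"x":0,"y":0,"z":-7,"wx":0,"wy":0,"wz":0},
  {"claw":1,"x":0,"y":0,"z":-11,"wx":0,"wy":0,"wz":0},
  {"claw":1,"x":0,"y":0,"z":-15,"wx":0,"wy":0,"wz":0},
  {"claw":1,"x":0,"y":0,"z":-19,"wx":0,"wy":0,"wz":0},
  {"claw":1,"x":0,"y":0,"z":-19,"wx":0,"wy":0,"wz":0},
])

```text
clock: 23.15
eef_pos: [0.4456, -0.2826, 0.2081]
tcp_rot: [0.695, 0.719, 0.001, 0.006]
ft_force: [1.3, -0.5, 0.3]
finger_gap: 0.0155
grasp_force: 20.0
```

```bash
python3 - <<'E'
from h import *
t,q=tool();grab('wrist','w16'); print(t,r.get_obs()['finger_gap'])
m=cv2.inRange(cv2.cvtColor(cv2.imread('pics/w16.png'),cv2.COLOR_BGR2HSV),(14,70,90),(24,255,255)); c=cal('w16')
for v in range(146,225,10):
    i=[j for j in range(225,285) if m[v,j]]
    print(v,(min(i),max(i)) if i else None, (q.inv().apply(onz(c,(np.mean(i),v),t[2]+.009)-t)*100).round(2) if i else '')
go((.496,.048,.20),186.9)
E
```

```text
[ 0.44556138 -0.28261564  0.20810006] 0.01543261993946532
146 None 
156 (237, 266) [ 4.44 -0.02 -0.93]
166 (237, 266) [ 3.91 -0.02 -0.93]
176 (238, 266) [ 3.38  0.01 -0.92]
186 (238, 265) [ 2.83 -0.02 -0.92]
196 (238, 264) [ 2.27 -0.04 -0.92]
206 (237, 264) [ 1.71 -0.07 -0.91]
216 (238, 265) [ 1.13 -0.02 -0.91]
shift cm [32.82  6.31  0.35] turn [ 1.3000e-03  9.7000e-03 -1.6575e+00] rows 13.3
```

>>> play_rows([
  {"claw":1,"x":3,"y":0.6,"z":0,"wx":0,"wy":0,"wz":-0.12},
  {"claw":1,"x":7,"y":1.3,"z":0,"wx":0,"wy":0,"wz":-0.24},
  {"claw":1,"x":11,"y":2,"z":0,"wx":0,"wy":0,"wz":-0.36},
  {"claw":1,"x":15,"y":2.8,"z":0,"wx":0,"wy":0,"wz":-0.48},
  {"claw":1,"x":19,"y":3.6,"z":0,"wx":0,"wy":0,"wz":-0.6},
  {"claw":1,"x":23,"y":4.4,"z":0,"wx":0,"wy":0,"wz":-0.72},
  {"claw":1,"x":27,"y":5.2,"z":0,"wx":0,"wy":0,"wz":-0.84},
  {"claw":1,"x":32.8,"y":6.3,"z":0,"wx":0,"wy":0,"wz":-0.96},
])

```text
clock: 23.87
eef_pos: [0.4897, 0.0334, 0.1992]
tcp_rot: [0.282, 0.959, -0.0, -0.001]
ft_force: [-0.1, -0.6, -0.1]
finger_gap: 0.0155
grasp_force: 20.0
```

>>> play_rows([
  {"claw":1,"x":0,"y":0,"z":0,"wx":0,"wy":0,"wz":-0.12},
  {"claw":1,"x":0,"y":0,"z":0,"wx":0,"wy":0,"wz":-0.24},
  {"claw":1,"x":0,"y":0,"z":0,"wx":0,"wy":0,"wz":-0.36},
  {"claw":1,"x":0,"y":0,"z":0,"wx":0,"wy":0,"wz":-0.48},
  {"claw":1,"x":0,"y":0,"z":0,"wx":0,"wy":0,"wz":-0.6},
  {"claw":1,"x":0,"y":0,"z":0,"wx":0,"wy":0,"wz":-0.69},
  {"claw":1,"x":0,"y":0,"z":0,"wx":0,"wy":0,"wz":-0.69},
])

```text
clock: 24.45
eef_pos: [0.4898, 0.0317, 0.1989]
tcp_rot: [-0.058, 0.998, 0.0, -0.001]
ft_force: [0.1, 1.0, -0.3]
finger_gap: 0.0156
grasp_force: 20.0
```

```bash
python3 - <<'E'
from h import *
o=r.get_obs();print(tool()[0],o['finger_gap'])
go((.496,.048,.066),186.9)
E
```

```text
[0.48975081 0.03171626 0.19894997] 0.01559867275346546
shift cm [-0.84  1.53 13.29] turn [ 0.0008 -0.0023 -0.004 ] rows 3.2
```

>>> play_rows([
  {"claw":1,"x":-0.4,"y":0.8,"z":3,"wx":0,"wy":0,"wz":0},
  {"claw":1,"x":-0.8,"y":1.5,"z":6,"wx":0,"wy":0,"wz":0},
  {"claw":1,"x":-0.8,"y":1.5,"z":9,"wx":0,"wy":0,"wz":0},
  {"claw":1,"x":-0.8,"y":1.5,"z":12,"wx":0,"wy":0,"wz":0},
  {"claw":1,"x":-0.8,"y":1.5,"z":12.8,"wx":0,"wy":0,"wz":0},
  {"claw":1,"x":-0.8,"y":1.5,"z":12.8,"wx":0,"wy":0,"wz":0},
  {"claw":1,"x":-0.8,"y":1.5,"z":12.8,"wx":0,"wy":0,"wz":0},
])

```text
clock: 25.03
eef_pos: [0.4969, 0.048, 0.0726]
tcp_rot: [-0.056, 0.998, 0.0, -0.0]
ft_force: [-0.1, 0.1, 0.0]
finger_gap: 0.0157
grasp_force: 20.0
```

```bash
python3 - <<'E'
from h import *
t,q=tool();print(t,np.round(r.get_obs()['ft_force'],1));go((.496,.048,.055),186.9)
grab('wrist','w17'); c=cal('w17'); h=cv2.cvtColor(cv2.imread('pics/w17.png'),cv2.COLOR_BGR2HSV)
m=cv2.inRange(h,(3,110,50),(12,255,255))
for v in (175,190,205,220):
    i=np.where(m[v])[0]; print('orange',v,[(k.min(),k.max()) for k in np.split(i,np.where(np.diff(i)>3)[0]+1) if len(k)>3],'right end',onz(c,(i.max(),v),.046)[:2].round(4))
s=cv2.inRange(h,(13,50,50),(24,255,255))
for v in (155,165,175,190,205):
    print('stick',v,[j for j in range(225,285) if s[v,j]][:1],[j for j in range(225,285) if s[v,j]][-1:])
E
```

```text
[0.49690895 0.04799661 0.07262675] [-0.1  0.1  0. ]
shift cm [0.09 0.01 1.76] turn [ 0.0004 -0.0005 -0.0081] rows 0.4
orange 175 [(np.int64(65), np.int64(69)), (np.int64(109), np.int64(236)), (np.int64(267), np.int64(291))] right end [0.4677 0.0702]
orange 190 [(np.int64(67), np.int64(71)), (np.int64(111), np.int64(236)), (np.int64(267), np.int64(290))] right end [0.4778 0.071 ]
orange 205 [(np.int64(70), np.int64(73)), (np.int64(112), np.int64(236)), (np.int64(266), np.int64(290))] right end [0.4881 0.0725]
orange 220 [(np.int64(73), np.int64(76)), (np.int64(114), np.int64(233)), (np.int64(270), np.int64(290))] right end [0.4987 0.074 ]
stick 155 [225] [281]
stick 165 [225] [284]
stick 175 [237] [266]
stick 190 [237] [266]
stick 205 [237] [265]
```

>>> play_rows([
  {"claw":1,"x":0.1,"y":0,"z":0.6,"wx":0,"wy":0,"wz":0},
  {"claw":1,"x":0.1,"y":0,"z":1.1,"wx":0,"wy":0,"wz":0},
  {"claw":1,"x":0.1,"y":0,"z":1.4,"wx":0,"wy":0,"wz":0},
  {"claw":1,"x":0.1,"y":0,"z":1.4,"wx":0,"wy":0,"wz":0},
  {"claw":1,"x":0.1,"y":0,"z":1.4,"wx":0,"wy":0,"wz":0},
])

```text
clock: 25.5
eef_pos: [0.4959, 0.0475, 0.0584]
tcp_rot: [-0.056, 0.998, -0.0, 0.0]
ft_force: [-0.5, 0.7, -0.1]
finger_gap: 0.0158
grasp_force: 20.0
```

>>> play_rows([
  {"claw":1,"x":0,"y":0,"z":0.2,"wx":0,"wy":0,"wz":0},
  {"claw":1,"x":0,"y":0,"z":0.3,"wx":0,"wy":0,"wz":0},
  {"claw":1,"x":0,"y":0,"z":0.3,"wx":0,"wy":0,"wz":0},
])

```text
clock: 25.75
eef_pos: [0.4964, 0.0477, 0.0566]
tcp_rot: [-0.057, 0.998, -0.001, 0.0]
ft_force: [-3.9, -1.5, 14.8]
finger_gap: 0.0158
grasp_force: 20.0
```

Contact; release, lift and check.

>>> play_rows([
  {"claw":1,"x":0,"y":0,"z":-0.15,"wx":0,"wy":0,"wz":0},
  {"claw":0.65,"x":0,"y":0,"z":-0.15,"wx":0,"wy":0,"wz":0},
  {"claw":0.65,"x":0,"y":0,"z":-0.15,"wx":0,"wy":0,"wz":0},
  {"claw":0.65,"x":0,"y":0,"z":-0.15,"wx":0,"wy":0,"wz":0},
  {"claw":0.65,"x":0,"y":0,"z":-2,"wx":0,"wy":0,"wz":0},
  {"claw":0.65,"x":0,"y":0,"z":-6,"wx":0,"wy":0,"wz":0},
  {"claw":0.3,"x":0,"y":0,"z":-10,"wx":0,"wy":0,"wz":0},
  {"claw":0,"x":0,"y":0,"z":-14,"wx":0,"wy":0,"wz":0},
])

```text
clock: 26.42
eef_pos: [0.4951, 0.0478, 0.1964]
tcp_rot: [-0.057, 0.998, 0.0, -0.001]
ft_force: [1.4, 0.2, 0.1]
finger_gap: 0.0408
grasp_force: 0.0
```

```bash
python3 - <<'E'
from h import *
print(tool()[0],np.round(r.get_obs()['joints'],2));go((.50,-.08,.29),97);go((.61,.22,.25),94.6)
E
```

```text
[0.49514398 0.04781157 0.19639116] [ 0.54  0.34 -0.91  1.95  0.32  1.    1.17]
shift cm [  0.99 -12.75  -9.37] turn [-7.0000e-04 -2.0000e-03  1.5625e+00] rows 12.5
shift cm [-13.36  15.81  -5.37] turn [-7.0000e-04 -2.0000e-03  1.6044e+00] rows 12.8
```

Back over the deck at yaw 97 to check the sticks on the tile.

>>> play_rows([
  {"claw":0,"x":0,"y":-2,"z":-3,"wx":0,"wy":0,"wz":0.12},
  {"claw":0,"x":0,"y":-4,"z":-6,"wx":0,"wy":0,"wz":0.24},
  {"claw":0,"x":0.5,"y":-6,"z":-9,"wx":0,"wy":0,"wz":0.36},
  {"claw":0,"x":1,"y":-8,"z":-9.4,"wx":0,"wy":0,"wz":0.48},
  {"claw":0,"x":1,"y":-10,"z":-9.4,"wx":0,"wy":0,"wz":0.6},
  {"claw":0,"x":1,"y":-12,"z":-9.4,"wx":0,"wy":0,"wz":0.72},
  {"claw":0,"x":1,"y":-12.7,"z":-9.4,"wx":0,"wy":0,"wz":0.84},
  {"claw":0,"x":1,"y":-12.7,"z":-9.4,"wx":0,"wy":0,"wz":0.96},
])

```text
clock: 27.08
eef_pos: [0.5001, -0.0825, 0.2889]
tcp_rot: [0.415, 0.91, -0.0, -0.0]
ft_force: [0.6, 0.6, -0.6]
finger_gap: 0.0875
grasp_force: 0.0
```

>>> play_rows([
  {"claw":0,"x":0,"y":0,"z":0,"wx":0,"wy":0,"wz":0.12},
  {"claw":0,"x":0,"y":0,"z":0,"wx":0,"wy":0,"wz":0.24},
  {"claw":0,"x":0,"y":0,"z":0,"wx":0,"wy":0,"wz":0.36},
  {"claw":0,"x":0,"y":0,"z":0,"wx":0,"wy":0,"wz":0.48},
  {"claw":0,"x":0,"y":0,"z":0,"wx":0,"wy":0,"wz":0.6},
  {"claw":0,"x":0,"y":0,"z":0,"wx":0,"wy":0,"wz":0.6},
])

```text
clock: 27.58
eef_pos: [0.5001, -0.0797, 0.289]
tcp_rot: [0.664, 0.748, -0.0, -0.0]
ft_force: [-0.6, -0.1, 0.4]
finger_gap: 0.0873
grasp_force: 0.0
```

```bash
python3 - <<'E'
from h import *
print(tool()[0]);grab('wrist','w18');blobs('w18',(3,100,50),(12,255,255),.046,150)
sticks('w18',.062)
cv2.imwrite('pics/w18b.png',cv2.resize(cv2.imread('pics/w18.png'),(800,600)))
go((.6232,.330,.06),94.6)
E
```

```text
[ 0.50014074 -0.07967956  0.28904137]
(260, 151) [510.5 -69.2  51.9  11.    6.9] [ 36  69 128]
(260, 99) [502.4  -3.2  84.3  54.8  96.9] [ 61 109 200]
(261, 44) [494.7  64.2  52.6  13.8   6.9] [ 58 108 197]
[ 805.5 -249.2   82.    17.   102.8] (440.06097412109375, 294.7322692871094)
[ 243.5 -316.    80.6   14.7   88.9] (62.630271911621094, 294.10162353515625)
shift cm [39.09 17.38 22.9 ] turn [-0.0003  0.0001  0.0461] rows 11.6
```

View pics/w18b.png

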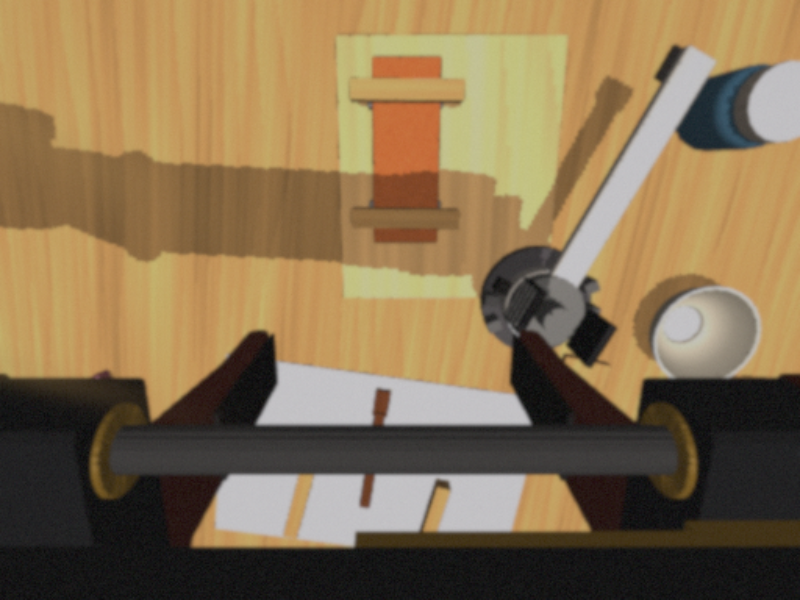

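Both sticks lie square across tile 1, at rows 90 and 217, symmetric about its centre. Now tile 2.

>>> play_rows([
  {"claw":0,"x":3,"y":1.5,"z":0,"wx":0,"wy":0,"wz":0.046},
  {"claw":0,"x":7,"y":3.2,"z":0,"wx":0,"wy":0,"wz":0.046},
  {"claw":0,"x":11,"y":5,"z":1,"wx":0,"wy":0,"wz":0.046},
  {"claw":0,"x":15,"y":7,"z":3,"wx":0,"wy":0,"wz":0.046},
  {"claw":0,"x":19,"y":9,"z":5,"wx":0,"wy":0,"wz":0.046},
  {"claw":0,"x":23,"y":11,"z":7,"wx":0,"wy":0,"wz":0.046},
  {"claw":0,"x":27,"y":13,"z":8,"wx":0,"wy":0,"wz":0.046},
  {"claw":0,"x":30,"y":15,"z":9,"wx":0,"wy":0,"wz":0.046},
])

```text
clock: 28.3
eef_pos: [0.6018, 0.2149, 0.2052]
tcp_rot: [0.677, 0.736, -0.001, -0.0]
ft_force: [0.3, -0.3, 0.7]
finger_gap: 0.0878
grasp_force: 0.0
```

```bash
python3 - <<'E'
from h import *
print(tool()[0]);grab('wrist','w19');blobs('w19',(3,110,60),(12,255,255),.016,600)
go((.6232,.330,.06),94.6)
E
```

```text
[0.60182533 0.21487509 0.20524974]
(162, 331) [495.6 -32.1  67.1  65.6  94.9] [ 58 110 197]
(390, 187) [769.3 200.9 140.7  92.1 146.5] [ 58 108 197]
(281, 65) [624.5 324.8 136.8  54.1  94.6] [ 59 109 197]
shift cm [10.28  3.14 14.36] turn [-0.0025 -0.0062  0.0099] rows 4.3
```

>>> play_rows([
  {"claw":0,"x":3,"y":1,"z":2,"wx":0,"wy":0,"wz":0},
  {"claw":0,"x":6.5,"y":2,"z":5,"wx":0,"wy":0,"wz":0},
  {"claw":0,"x":10.3,"y":3.2,"z":8,"wx":0,"wy":0,"wz":0},
  {"claw":0,"x":10.3,"y":3.2,"z":11,"wx":0,"wy":0,"wz":0},
  {"claw":0,"x":10.3,"y":3.2,"z":14,"wx":0,"wy":0,"wz":0},
  {"claw":0,"x":10.3,"y":3.2,"z":14.3,"wx":0,"wy":0,"wz":0},
  {"claw":0,"x":10.3,"y":3.2,"z":14.3,"wx":0,"wy":0,"wz":0},
])

```text
clock: 28.93
eef_pos: [0.6247, 0.3172, 0.0614]
tcp_rot: [0.678, 0.735, -0.002, -0.001]
ft_force: [0.9, 0.5, 0.3]
finger_gap: 0.0878
grasp_force: 0.0
```

```bash
python3 - <<'E'
from h import *
grab('wrist','w20'); c=cal('w20'); t,q=tool();print(t)
m=cv2.inRange(cv2.cvtColor(cv2.imread('pics/w20.png'),cv2.COLOR_BGR2HSV),(3,110,60),(12,255,255))
for v in (120,150,180,200):
    i=[j for j in range(170,345) if m[v,j]]
    if i: print(v,min(i),max(i),(q.inv().apply(onz(c,(np.mean(i),v),.016)-t)*100).round(2))
v=[k for k in range(0,200) if m[k,256]]; print('far end',(q.inv().apply(onz(c,(256,min(v)),.016)-t)*100).round(2))
go((.6238,.3305,.007),94.6)
E
```

```text
[0.62614989 0.31781755 0.06393296]
120 212 291 [ 5.93 -0.19  4.79]
150 213 290 [ 3.89 -0.19  4.79]
180 214 289 [ 1.73 -0.19  4.79]
200 214 288 [ 0.23 -0.22  4.79]
far end [8.82 0.1  4.79]
shift cm [ 1.28 -0.13  5.69] turn [-0.0006  0.0003 -0.0012] rows 1.4
```

>>> play_rows([
  {"claw":0,"x":1.3,"y":-0.2,"z":2,"wx":0,"wy":0,"wz":0},
  {"claw":0,"x":1.3,"y":-0.2,"z":4,"wx":0,"wy":0,"wz":0},
  {"claw":0,"x":1.3,"y":-0.2,"z":5.3,"wx":0,"wy":0,"wz":0},
  {"claw":0,"x":1.3,"y":-0.2,"z":5.6,"wx":0,"wy":0,"wz":0},
  {"claw":0,"x":1.3,"y":-0.2,"z":5.6,"wx":0,"wy":0,"wz":0},
  {"claw":0,"x":1.3,"y":-0.2,"z":5.6,"wx":0,"wy":0,"wz":0},
])

```text
clock: 29.48
eef_pos: [0.6241, 0.331, 0.0093]
tcp_rot: [0.679, 0.734, 0.001, 0.0]
ft_force: [-0.0, 0.7, -0.5]
finger_gap: 0.0882
grasp_force: 0.0
```

>>> play_rows([
  {"claw":1,"x":0,"y":0,"z":0,"wx":0,"wy":0,"wz":0},
  {"claw":1,"x":0,"y":0,"z":0,"wx":0,"wy":0,"wz":0},
  {"claw":1,"x":0,"y":0,"z":0,"wx":0,"wy":0,"wz":0},
  {"claw":1,"x":0,"y":0,"z":0,"wx":0,"wy":0,"wz":0},
  {"claw":1,"x":0,"y":0,"z":0,"wx":0,"wy":0,"wz":0},
  {"claw":1,"x":0,"y":0,"z":0,"wx":0,"wy":0,"wz":0},
], newtons=40)

```text
clock: 29.98
eef_pos: [0.623, 0.3313, 0.0079]
tcp_rot: [0.679, 0.734, 0.0, 0.0]
ft_force: [-0.4, 0.4, 2.2]
finger_gap: 0.0559
grasp_force: 40.0
```

>>> play_rows([
  {"claw":1,"x":0,"y":0,"z":-2,"wx":0,"wy":0,"wz":0},
  {"claw":1,"x":0,"y":0,"z":-5,"wx":0,"wy":0,"wz":0},
  {"claw":1,"x":0,"y":0,"z":-9,"wx":0,"wy":0,"wz":0},
  {"claw":1,"x":0,"y":0,"z":-13,"wx":0,"wy":0,"wz":0},
  {"claw":1,"x":0,"y":0,"z":-17,"wx":0,"wy":0,"wz":0},
  {"claw":1,"x":0,"y":0,"z":-20,"wx":0,"wy":0,"wz":0},
  {"claw":1,"x":0,"y":0,"z":-20,"wx":0,"wy":0,"wz":0},
])

```text
clock: 30.57
eef_pos: [0.6253, 0.3338, 0.2155]
tcp_rot: [0.679, 0.734, 0.005, 0.001]
ft_force: [0.4, 0.8, -0.4]
finger_gap: 0.0557
grasp_force: 40.0
```

```bash
python3 - <<'E'
from h import *
o=r.get_obs();print(tool()[0],o['finger_gap'])
grab('wrist','w21'); c=cal('w21'); t,q=tool()
m=cv2.inRange(cv2.cvtColor(cv2.imread('pics/w21.png'),cv2.COLOR_BGR2HSV),(3,110,60),(12,255,255))
for col in (225,250,275):
    v=[k for k in range(0,200) if m[k,col]]; print('far end',(q.inv().apply(onz(c,(col,min(v)),t[2]+.010)-t)*100).round(2))
go((.502,-.002,.20),96.9)
E
```

```text
[0.62532828 0.33384572 0.21550979] 0.055685554943618584
far end [ 7.57 -1.23 -0.98]
far end [ 7.57  0.02 -0.98]
far end [ 7.57  1.28 -0.97]
shift cm [-32.42 -14.8    0.98] turn [ 0.006  -0.0029 -0.0425] rows 8.6
```

>>> play_rows([
  {"claw":1,"x":-3,"y":-1.4,"z":0,"wx":0,"wy":0,"wz":-0.01},
  {"claw":1,"x":-6.5,"y":-3,"z":0,"wx":0,"wy":0,"wz":-0.02},
  {"claw":1,"x":-10,"y":-4.6,"z":0,"wx":0,"wy":0,"wz":-0.03},
  {"claw":1,"x":-13.5,"y":-6.2,"z":0,"wx":0,"wy":0,"wz":-0.042},
  {"claw":1,"x":-17,"y":-7.8,"z":0,"wx":0,"wy":0,"wz":-0.042},
  {"claw":1,"x":-20.5,"y":-9.4,"z":0,"wx":0,"wy":0,"wz":-0.042},
  {"claw":1,"x":-24,"y":-11,"z":0,"wx":0,"wy":0,"wz":-0.042},
  {"claw":1,"x":-27.5,"y":-12.6,"z":0,"wx":0,"wy":0,"wz":-0.042},
])

```text
clock: 31.28
eef_pos: [0.5163, 0.045, 0.2056]
tcp_rot: [0.664, 0.748, -0.001, -0.001]
ft_force: [1.0, 0.1, -2.9]
finger_gap: 0.0557
grasp_force: 40.0
```

```bash
python3 - <<'E'
from h import *
print(tool()[0],r.get_obs()['finger_gap']);go((.502,-.002,.12),96.9)
E
```

```text
[0.51633616 0.0449853  0.20557633] 0.055701746605527576
shift cm [-4.49 -1.95  8.56] turn [-0.0036  0.     -0.0007] rows 2.4
```

>>> play_rows([
  {"claw":1,"x":-1.5,"y":-0.7,"z":2,"wx":0,"wy":0,"wz":0},
  {"claw":1,"x":-3,"y":-1.4,"z":4,"wx":0,"wy":0,"wz":0},
  {"claw":1,"x":-4.5,"y":-2,"z":6,"wx":0,"wy":0,"wz":0},
  {"claw":1,"x":-4.5,"y":-2,"z":8.5,"wx":0,"wy":0,"wz":0},
  {"claw":1,"x":-4.5,"y":-2,"z":10.5,"wx":0,"wy":0,"wz":0},
  {"claw":1,"x":-4.5,"y":-2,"z":11.5,"wx":0,"wy":0,"wz":0},
  {"claw":1,"x":-4.5,"y":-2,"z":11.5,"wx":0,"wy":0,"wz":0},
  {"claw":1,"x":-4.5,"y":-2,"z":11.5,"wx":0,"wy":0,"wz":0},
])

```text
clock: 31.95
eef_pos: [0.5035, 0.0006, 0.092]
tcp_rot: [0.663, 0.748, -0.001, -0.001]
ft_force: [-0.0, 0.4, -1.2]
finger_gap: 0.0557
grasp_force: 40.0
```

```bash
python3 - <<'E'
from h import *
t,q=tool();print(t);grab('wrist','w22');c=cal('w22');go((.502,-.002,.072),96.9)
h=cv2.cvtColor(cv2.imread('pics/w22.png'),cv2.COLOR_BGR2HSV);m=cv2.inRange(h,(3,110,50),(12,255,255));s=cv2.inRange(h,(14,70,60),(24,200,255))
for v in (110,130,150,180):
    i=np.where(m[v])[0]; print(v,i.min(),i.max())
cv2.imwrite('pics/w22b.png',cv2.resize(cv2.imread('pics/w22.png'),(800,600)))
E
```

```text
[0.50350554 0.00055222 0.09201155]
shift cm [-0.24 -0.27  2.09] turn [ 0.0001 -0.0004  0.0003] rows 0.5
110 197 305
130 198 305
150 199 304
180 200 302
```

View pics/w22b.png

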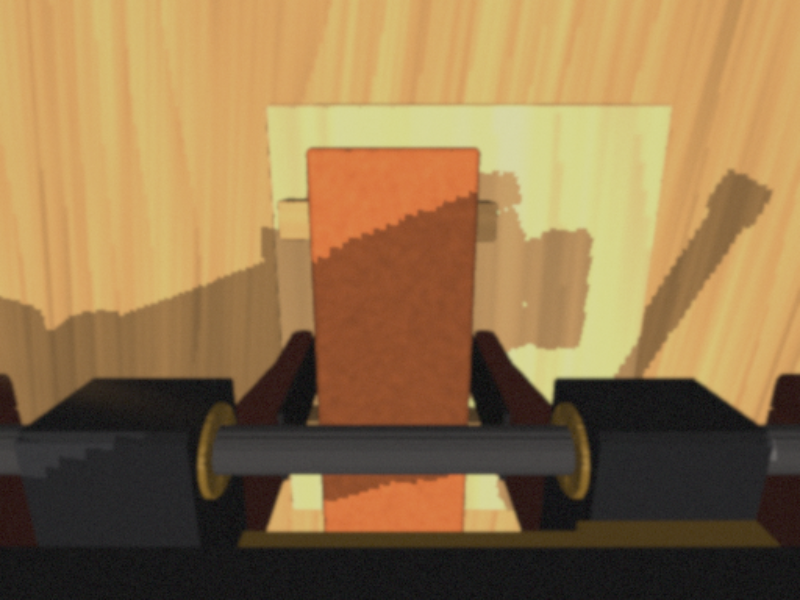

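The tile hangs level over the sticks (their ends at 280–310 and 478–497), about 2 mm to the right; correct and lower.

>>> play_rows([
  {"claw":1,"x":-0.2,"y":-0.2,"z":0.6,"wx":0,"wy":0,"wz":0},
  {"claw":1,"x":-0.2,"y":-0.2,"z":1.2,"wx":0,"wy":0,"wz":0},
  {"claw":1,"x":-0.2,"y":-0.2,"z":1.6,"wx":0,"wy":0,"wz":0},
  {"claw":1,"x":-0.2,"y":-0.2,"z":1.7,"wx":0,"wy":0,"wz":0},
  {"claw":1,"x":-0.2,"y":-0.2,"z":1.7,"wx":0,"wy":0,"wz":0},
])

```text
clock: 32.42
eef_pos: [0.5023, -0.002, 0.0754]
tcp_rot: [0.663, 0.748, -0.0, -0.0]
ft_force: [0.1, -0.3, -2.1]
finger_gap: 0.0559
grasp_force: 40.0
```

```bash
python3 - <<'E'
from h import *
t,q=tool();print(t,np.round(r.get_obs()['ft_force'],1));grab('wrist','w23');go((.502,-.002,.070),96.9)
h=cv2.cvtColor(cv2.imread('pics/w23.png'),cv2.COLOR_BGR2HSV);m=cv2.inRange(h,(3,110,50),(12,255,255));s=cv2.inRange(h,(13,60,60),(24,120,255))
i=np.where(m[140])[0];print(i.min(),i.max())
c=cal('w23');print('far end',onz(c,(250,min(k for k in range(60,200) if m[k,250])),t[2]+.01),'edges',onz(c,(i.min(),140),t[2]+.01),onz(c,(i.max(),140),t[2]+.01))
E
```

```text
[ 0.50229632 -0.00204411  0.07539601] [ 0.1 -0.3 -2.1]
shift cm [ 0.   -0.05  0.56] turn [-0.0001 -0.     -0.0003] rows 0.1
199 304
far end [0.49242141 0.07184737 0.08539601] edges [0.46935219 0.04703892 0.08539601] [0.52219066 0.05341711 0.08539601]
```

>>> play_rows([
  {"claw":1,"x":0,"y":0,"z":0.2,"wx":0,"wy":0,"wz":0},
  {"claw":1,"x":0,"y":0,"z":0.4,"wx":0,"wy":0,"wz":0},
  {"claw":1,"x":0,"y":0,"z":0.4,"wx":0,"wy":0,"wz":0},
])

```text
clock: 32.72
eef_pos: [0.5023, -0.002, 0.0714]
tcp_rot: [0.663, 0.748, -0.0, -0.0]
ft_force: [0.4, -0.1, -2.2]
finger_gap: 0.0555
grasp_force: 40.0
```

>>> play_rows([
  {"claw":1,"x":0,"y":0,"z":0.1,"wx":0,"wy":0,"wz":0},
  {"claw":1,"x":0,"y":0,"z":0.2,"wx":0,"wy":0,"wz":0},
  {"claw":1,"x":0,"y":0,"z":0.2,"wx":0,"wy":0,"wz":0},
])

```text
clock: 32.97
eef_pos: [0.5026, -0.002, 0.0698]
tcp_rot: [0.663, 0.748, -0.0, 0.0]
ft_force: [-0.6, 0.3, 1.4]
finger_gap: 0.0555
grasp_force: 40.0
```

>>> play_rows([
  {"claw":1,"x":0,"y":0,"z":0.1,"wx":0,"wy":0,"wz":0},
  {"claw":1,"x":0,"y":0,"z":0.1,"wx":0,"wy":0,"wz":0},
])

```text
clock: 33.13
eef_pos: [0.5026, -0.002, 0.0697]
tcp_rot: [0.663, 0.748, -0.0, 0.0]
ft_force: [-4.9, 0.6, 12.3]
finger_gap: 0.0554
grasp_force: 40.0
```

>>> play_rows([
  {"claw":1,"x":0,"y":0,"z":-0.1,"wx":0,"wy":0,"wz":0},
  {"claw":1,"x":0,"y":0,"z":-0.1,"wx":0,"wy":0,"wz":0},
  {"claw":0.15,"x":0,"y":0,"z":-0.1,"wx":0,"wy":0,"wz":0},
  {"claw":0.15,"x":0,"y":0,"z":-0.1,"wx":0,"wy":0,"wz":0},
  {"claw":0.15,"x":0,"y":0,"z":-0.1,"wx":0,"wy":0,"wz":0},
  {"claw":0.1,"x":0,"y":0,"z":-2,"wx":0,"wy":0,"wz":0},
  {"claw":0,"x":0,"y":0,"z":-6,"wx":0,"wy":0,"wz":0},
  {"claw":0,"x":0,"y":0,"z":-10,"wx":0,"wy":0,"wz":0},
])

```text
clock: 33.8
eef_pos: [0.5011, -0.0018, 0.1687]
tcp_rot: [0.663, 0.748, -0.001, -0.002]
ft_force: [1.2, -0.8, 0.2]
finger_gap: 0.0866
grasp_force: 0.0
```

```bash
python3 - <<'E'
from h import *
print(tool()[0]);go((.613,-.130,.30),70)
E
```

```text
[ 0.50112575 -0.00183949  0.16866293]
shift cm [-14.05   9.52 -13.19] turn [-0.004  -0.0006  0.4697] rows 5.2
```

>>> play_rows([
  {"claw":0,"x":-1,"y":0,"z":-4,"wx":0,"wy":0,"wz":0.1},
  {"claw":0,"x":-3,"y":2,"z":-8,"wx":0,"wy":0,"wz":0.2},
  {"claw":0,"x":-6,"y":4,"z":-11,"wx":0,"wy":0,"wz":0.3},
  {"claw":0,"x":-9,"y":6,"z":-13,"wx":0,"wy":0,"wz":0.4},
  {"claw":0,"x":-12,"y":8,"z":-13,"wx":0,"wy":0,"wz":0.47},
  {"claw":0,"x":-14,"y":9.5,"z":-13,"wx":0,"wy":0,"wz":0.47},
  {"claw":0,"x":-14,"y":9.5,"z":-13,"wx":0,"wy":0,"wz":0.47},
])

```text
clock: 34.38
eef_pos: [0.6162, -0.1363, 0.2982]
tcp_rot: [0.822, 0.57, 0.0, 0.001]
ft_force: [-0.9, -0.6, -0.6]
finger_gap: 0.088
grasp_force: 0.0
```

```bash
python3 - <<'E'
from h import *
print(tool()[0]);grab('wrist','w24');blobs('w24',(3,100,50),(12,255,255),.078,600)
cv2.imwrite('pics/w24b.png',cv2.resize(cv2.imread('pics/w24.png'),(800,600)))
E
```

```text
[ 0.61617943 -0.13627348  0.29820301]
(128, 88) [508.4  -3.  148.1  64.8  96.8] [ 55 107 195]
```

View pics/w24b.png

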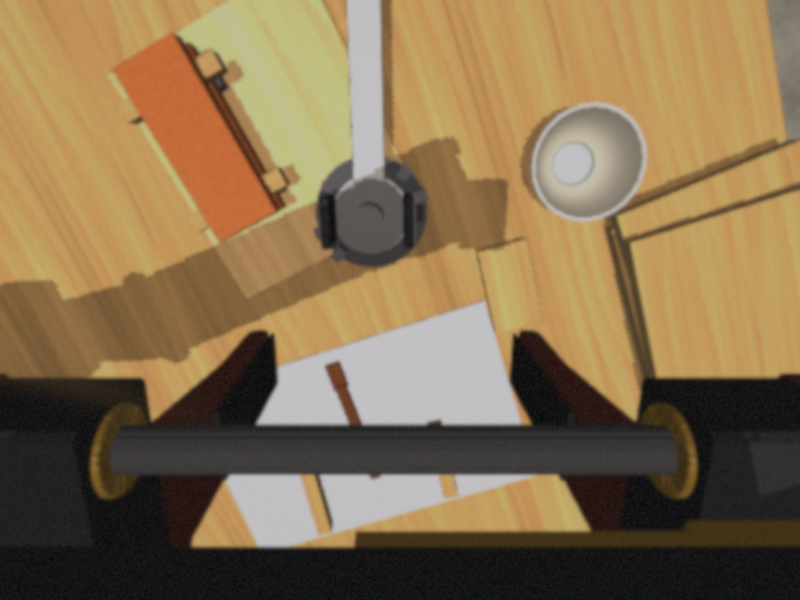

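The stack stands level with both sticks showing at (210,65) and (275,180); head boss at (371,215), tabs at (327,220) and (411,220), bar at (365,80).

```bash
python3 - <<'E'
from h import *
c=cal('w24');s=1.5625;f=lambda u,v,z:onz(c,(u/s,v/s),z)[:2]
a=f(371,217,.156);ta=f(327,222,.165);tb=f(411,220,.165);print(a,(ta+tb)/2)
d=tb-ta;print('tab line',np.degrees(np.arctan2(d[1],d[0]))+90)
p=(f(347,10,.132)+f(381,10,.132))/2;print(p,np.degrees(np.arctan2(*(p-a)[::-1])))
go((*((a+(ta+tb)/2)/2),.215),70)
E
```

```text
[ 0.61603797 -0.09730804] [ 0.61465798 -0.09841097]
tab line 70.83507933088602
[0.65680617 0.02285593] 71.25939739036701
shift cm [ 3.31 -1.14  8.27] turn [-0.0003  0.0002 -0.0056] rows 2.2
```

>>> play_rows([
  {"claw":0,"x":1.5,"y":-0.5,"z":3,"wx":0,"wy":0,"wz":-0.01},
  {"claw":0,"x":3.3,"y":-1.1,"z":6,"wx":0,"wy":0,"wz":-0.01},
  {"claw":0,"x":3.3,"y":-1.1,"z":8,"wx":0,"wy":0,"wz":-0.01},
  {"claw":0,"x":3.3,"y":-1.1,"z":8,"wx":0,"wy":0,"wz":-0.01},
  {"claw":0,"x":3.3,"y":-1.1,"z":8,"wx":0,"wy":0,"wz":-0.01},
])

```text
clock: 34.85
eef_pos: [0.6135, -0.0941, 0.2181]
tcp_rot: [0.816, 0.578, -0.001, -0.001]
ft_force: [-0.3, 0.4, 0.2]
finger_gap: 0.0877
grasp_force: 0.0
```

```bash
python3 - <<'E'
from h import *
grab('wrist','w25');t,q=tool();print(t,np.degrees(np.arctan2(*q.as_matrix()[[1,0],0])))
im=cv2.imread('pics/w25.png');cv2.imwrite('pics/w25b.png',cv2.resize(im[100:260,130:380],(750,480)))
c=cal('w25');h=cv2.cvtColor(im,cv2.COLOR_BGR2HSV)
for v in (195,200,205,210): print(v,[j for j in range(200,320) if h[v,j,2]<38])
for y in(-.029,.029):print(proj(c,np.array([.6145,-.097,.171])+q.apply([0,y,0])))
go((.6145,-.097,.147),70.5)
E
```

```text
[ 0.61457504 -0.09475417  0.2194828 ] 70.53960871858787
195 [215, 216, 217, 218, 219, 220, 221, 222, 223, 224, 225, 281, 282, 283, 284, 285, 286, 287, 288, 289, 290, 291]
200 [215, 216, 217, 218, 219, 220, 221, 222, 223, 224, 225, 281, 282, 283, 284, 285, 286, 287, 288, 289, 290, 291]
205 [216, 217, 218, 219, 220, 221, 222, 223, 224, 225, 281, 282, 283, 284, 285, 286, 287, 288, 289, 290]
210 [216, 217, 218, 219, 220, 221, 222, 223, 224, 225, 226, 281, 282, 283, 284, 285, 286, 287, 288, 289, 290]
[215.00854396 205.92226464]
[293.52182503 206.06803945]
shift cm [-0.21  0.06  7.25] turn [ 0.0004 -0.      0.0007] rows 1.7
```

View pics/w25b.png

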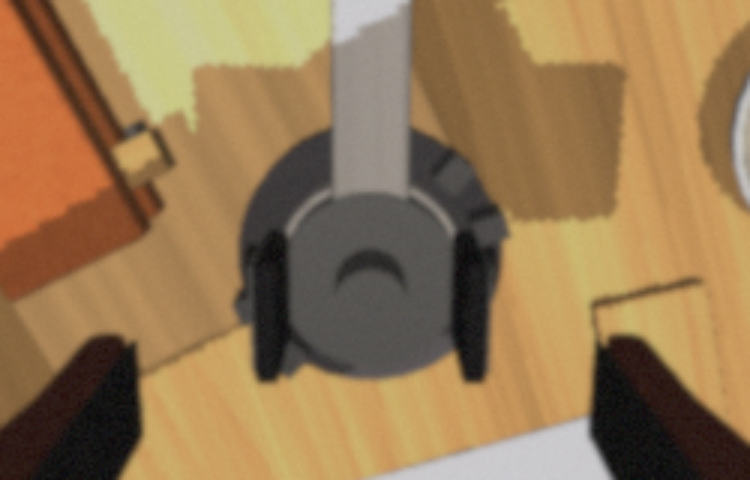

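Tabs at (270,305) and (473,305), evenly between the fingers at (120,345) and (610,345). Descend and squeeze.

>>> play_rows([
  {"claw":0,"x":-0.2,"y":0,"z":2,"wx":0,"wy":0,"wz":0},
  {"claw":0,"x":-0.2,"y":0,"z":4,"wx":0,"wy":0,"wz":0},
  {"claw":0,"x":-0.2,"y":0,"z":6,"wx":0,"wy":0,"wz":0},
  {"claw":0,"x":-0.2,"y":0,"z":7.1,"wx":0,"wy":0,"wz":0},
  {"claw":0,"x":-0.2,"y":0,"z":7.1,"wx":0,"wy":0,"wz":0},
  {"claw":0,"x":-0.2,"y":0,"z":7.1,"wx":0,"wy":0,"wz":0},
])

```text
clock: 35.4
eef_pos: [0.6145, -0.0971, 0.1487]
tcp_rot: [0.817, 0.577, 0.0, 0.0]
ft_force: [-0.1, -0.2, 0.6]
finger_gap: 0.0882
grasp_force: 0.0
```

>>> play_rows([
  {"claw":1,"x":0,"y":0,"z":0,"wx":0,"wy":0,"wz":0},
  {"claw":1,"x":0,"y":0,"z":0,"wx":0,"wy":0,"wz":0},
  {"claw":1,"x":0,"y":0,"z":0,"wx":0,"wy":0,"wz":0},
  {"claw":1,"x":0,"y":0,"z":0,"wx":0,"wy":0,"wz":0},
  {"claw":1,"x":0,"y":0,"z":0,"wx":0,"wy":0,"wz":0},
  {"claw":1,"x":0,"y":0,"z":0,"wx":0,"wy":0,"wz":0},
  {"claw":1,"x":0,"y":0,"z":0,"wx":0,"wy":0,"wz":0},
  {"claw":1,"x":0,"y":0,"z":0,"wx":0,"wy":0,"wz":0},
], newtons=25)

```text
clock: 36.07
eef_pos: [0.6138, -0.0966, 0.1483]
tcp_rot: [0.817, 0.577, -0.0, -0.0]
ft_force: [-4.5, 1.2, 19.3]
finger_gap: 0.0385
grasp_force: 25.5
```

>>> play_rows([
  {"claw":1,"x":0,"y":0,"z":-0.2,"wx":0,"wy":0,"wz":0},
  {"claw":1,"x":0,"y":0,"z":-0.2,"wx":0,"wy":0,"wz":-0.09},
  {"claw":1,"x":0,"y":0,"z":-0.2,"wx":0,"wy":0,"wz":-0.18},
  {"claw":1,"x":0,"y":0,"z":-0.2,"wx":0,"wy":0,"wz":-0.27},
  {"claw":1,"x":0,"y":0,"z":-0.2,"wx":0,"wy":0,"wz":-0.36},
  {"claw":1,"x":0,"y":0,"z":-0.2,"wx":0,"wy":0,"wz":-0.45},
  {"claw":1,"x":0,"y":0,"z":-0.2,"wx":0,"wy":0,"wz":-0.54},
  {"claw":1,"x":0,"y":0,"z":-0.2,"wx":0,"wy":0,"wz":-0.62},
])

```text
clock: 36.73
eef_pos: [0.613, -0.0967, 0.1486]
tcp_rot: [0.6, 0.8, -0.0, -0.001]
ft_force: [-0.5, 0.4, -3.5]
finger_gap: 0.0377
grasp_force: 25.0
```

>>> play_rows([
  {"claw":1,"x":0,"y":0,"z":0,"wx":0,"wy":0,"wz":-0.09},
  {"claw":1,"x":0,"y":0,"z":0,"wx":0,"wy":0,"wz":-0.18},
  {"claw":1,"x":0,"y":0,"z":0,"wx":0,"wy":0,"wz":-0.27},
  {"claw":1,"x":0,"y":0,"z":0,"wx":0,"wy":0,"wz":-0.36},
  {"claw":1,"x":0,"y":0,"z":0,"wx":0,"wy":0,"wz":-0.45},
  {"claw":1,"x":0,"y":0,"z":0,"wx":0,"wy":0,"wz":-0.54},
  {"claw":1,"x":0,"y":0,"z":0,"wx":0,"wy":0,"wz":-0.59},
  {"claw":1,"x":0,"y":0,"z":0,"wx":0,"wy":0,"wz":-0.59},
])

```text
clock: 37.4
eef_pos: [0.6125, -0.097, 0.1486]
tcp_rot: [0.343, 0.939, -0.0, -0.002]
ft_force: [-2.2, 0.8, -2.2]
finger_gap: 0.0381
grasp_force: 25.0
```

```bash
cat > bar.py <<'E'
from h import *
import sys
o=r.get_obs(); print(tool()[0],np.degrees(np.arctan2(*tool()[1].as_matrix()[[1,0],0])),np.round(o['torque'],2),np.round(o['ft_force'],1),o['finger_gap'])
f=sys.argv[1];grab('wrist',f); c=cal(f)
h=cv2.cvtColor(cv2.imread(f'pics/{f}.png'),cv2.COLOR_BGR2HSV)
for v in range(5,80,15):
    row=h[v]; idx=np.where((row[:,1]<30)&(row[:,2]>120))[0]; idx=idx[(idx>190)&(idx<315)]
    if len(idx): p=onz(c,(idx.mean(),v),.132); print(v,idx.min(),idx.max(),p[:2].round(4),np.degrees(np.arctan2(p[1]+.097,p[0]-.6145)).round(2))
E
python3 bar.py w26
```

```text
[ 0.61249599 -0.09700989  0.14858519] 139.88714365555174 [ 0.02  0.43 -0.28] [-2.2  0.8 -2.2] 0.03813085746790932
5 235 272 [ 0.5197 -0.018 ] 140.19
20 235 272 [ 0.5253 -0.0227] 140.2
35 235 272 [ 0.531  -0.0274] 140.21
50 235 271 [ 0.5366 -0.0325] 140.39
65 236 271 [ 0.5428 -0.0373] 140.25
```

>>> play_rows([
  {"claw":1,"x":0,"y":0,"z":0,"wx":0,"wy":0,"wz":-0.03},
  {"claw":1,"x":0,"y":0,"z":0,"wx":0,"wy":0,"wz":-0.05},
  {"claw":1,"x":0,"y":0,"z":0,"wx":0,"wy":0,"wz":-0.05},
])

```text
clock: 37.7
eef_pos: [0.6125, -0.097, 0.1486]
tcp_rot: [0.321, 0.947, -0.0, -0.002]
ft_force: [-3.6, 0.4, -5.1]
finger_gap: 0.0384
grasp_force: 25.8
```

```bash
python3 bar.py w27
```

```text
[ 0.61251187 -0.09704688  0.14862275] 142.58186184910969 [ 0.1   0.77 -1.08] [-3.6  0.4 -5.1] 0.03841740991765056
5 246 283 [ 0.5197 -0.0178] 140.12
20 245 282 [ 0.5252 -0.0226] 140.2
35 244 281 [ 0.5308 -0.0275] 140.28
50 244 279 [ 0.5365 -0.0325] 140.38
65 243 279 [ 0.5426 -0.0374] 140.33
```

The bar stays put against the stop while the torque rises: fully closed. Release, lift and check.

>>> play_rows([
  {"claw":0.6,"x":0,"y":0,"z":0,"wx":0,"wy":0,"wz":0},
  {"claw":0.4,"x":0,"y":0,"z":0,"wx":0,"wy":0,"wz":0},
  {"claw":0.2,"x":0,"y":0,"z":0,"wx":0,"wy":0,"wz":0},
  {"claw":0,"x":0,"y":0,"z":0,"wx":0,"wy":0,"wz":0},
  {"claw":0,"x":0,"y":0,"z":0,"wx":0,"wy":0,"wz":0},
  {"claw":0,"x":0,"y":0,"z":-4,"wx":0,"wy":0,"wz":0},
  {"claw":0,"x":0,"y":0,"z":-8,"wx":0,"wy":0,"wz":0},
  {"claw":0,"x":0,"y":0,"z":-12,"wx":0,"wy":0,"wz":0},
])

```text
clock: 38.42
eef_pos: [0.6156, -0.0961, 0.273]
tcp_rot: [0.319, 0.948, 0.001, 0.002]
ft_force: [1.8, -0.6, -0.5]
finger_gap: 0.0815
grasp_force: 0.0
```

>>> play_rows([
  {"claw":0,"x":-3,"y":0,"z":-4,"wx":0,"wy":0,"wz":0},
  {"claw":0,"x":-5,"y":0,"z":-8,"wx":0,"wy":0,"wz":0},
  {"claw":0,"x":-6,"y":0,"z":-10,"wx":0,"wy":0,"wz":0},
  {"claw":0,"x":-6,"y":0,"z":-10,"wx":0,"wy":0,"wz":0},
  {"claw":0,"x":-6,"y":0,"z":-10,"wx":0,"wy":0,"wz":0},
])

```text
clock: 38.83
eef_pos: [0.6642, -0.1329, 0.3733]
tcp_rot: [0.32, 0.947, 0.001, 0.004]
ft_force: [-0.1, 0.8, 0.1]
finger_gap: 0.0877
grasp_force: 0.0
```

```bash
python3 bar.py w28; python3 - <<'E'
import cv2; cv2.imwrite('pics/w28b.png',cv2.resize(cv2.imread('pics/w28.png'),(800,600)))
E
```

```text
[ 0.66416512 -0.13288925  0.37330695] 142.69369529208456 [ 0.06 -0.14 -0.04] [-0.1  0.8  0.1] 0.08766217843637607
5 246 262 [ 0.5197 -0.0179] 140.16
20 246 261 [ 0.5323 -0.0282] 140.08
35 245 260 [ 0.5448 -0.0393] 140.35
50 244 259 [ 0.5577 -0.0506] 140.77
65 243 258 [ 0.5708 -0.0622] 141.46
```

View pics/w28b.png

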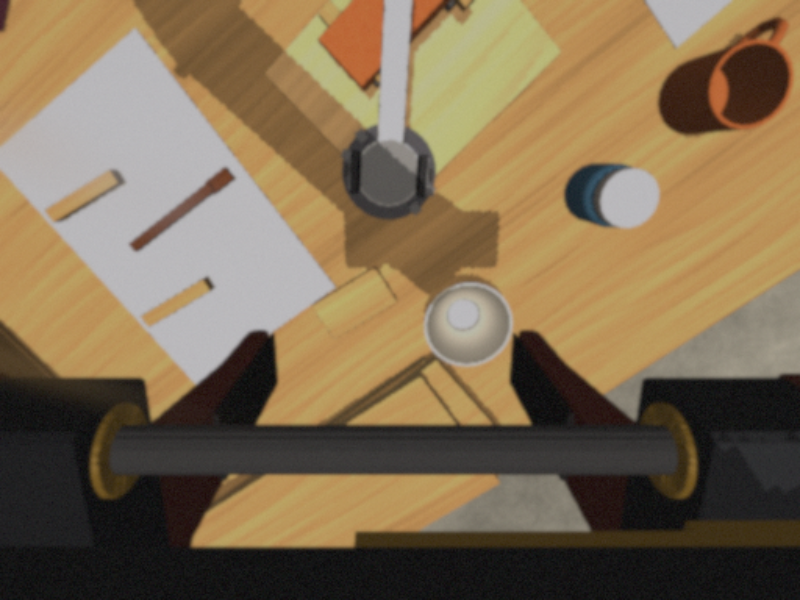

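The bar crosses the stack, the tabs are out at (352,175) and (427,175), and the other things are undisturbed. Handing in.

```bash
python3 -c "
from cell import job
print(job.hand_in())"
```

```text
the job is handed in; nothing more can be done
None
```

I opened the keeper, stacked the two tiles present on the deck with two sticks between them, closed the keeper again with its tabs out, and handed the job in; no verdict came back.

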